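# Box the crystal-shape teaching set and leave the sawn offcuts

### The arm

A 6-joint arm with a two-finger parallel gripper is mounted at the origin on the work surface. World frame = base frame: x ahead of the robot, y to its left, z up, the work surface at z = 0. Lengths are in m, angles in rad, forces in N, time in s.
With the tool pointing down it reaches from about 0.35 to 0.85 m from the base axis. Payload 8.1 kg.
Tool frame: the origin (TCP) lies between the finger pads; the fingertips stand 14 mm ahead of it and the grasp point (between the pads) lies 5 mm behind it; z points along the fingers, y is the direction in which the jaws open and shut (so a half turn about z gives the same grasp; the last joint's range is limited). The gripper opens to 93 mm and grips with 3 to 60 N. Pads are 15 mm wide; open, the fingers measure 128 mm over their backs; the gripper's body (75 mm by 188 mm) begins 65 mm behind the grasp point.
Start: joints at [1.105, 0.13, 1.488, -0, 1.523, -0.085], TCP at [0.223, 0.557, 0.233] pointing down, gripper open.
Joint ranges: [-2.96, 2.96], [-0.89, 2.26], [0.02, 2.5], [-1.34, 4.48], [0, 2.73], [-2.66, 2.66]. Speed limits (rad/s): [2.39, 2.39, 2.79, 3.14, 3.14, 3.14].

### API

Orientations are given as a rotation vector (axis times angle).
In Python, from plant import robot gives the robot as it stands.
- The arm moves only by the tool step_arm, never from a script. Its argument "targets" is a list of rows, each an object of numbers: "tx", "ty", "tz": the shift along the tool's x, y, z in mm; "ax", "ay", "az": the turn, a rotation vector about the tool's x, y, z in rad; "grip": the closure in counts, from 0 (fully open) to 255 (shut). In form: [{"tx": .., "ty": .., "tz": .., "ax": .., "ay": .., "az": .., "grip": ..}, ...]. A call has 1 to 20 rows; each row shifts and turns the commanded pose from where the row before left it, along the tool's axes as they then stand; what a row does not reach is not made up. A row lasts 1/10 s, in which the tool goes at most 50 mm and 8.59 degrees, less where a joint would pass 70% of its speed; a pose out of reach is approached as far as the arm can. A call with a gripper value outside its range is refused whole. The fingers move at their own pace and stop on an object; "squeeze" is the grip in N (left out, the last holds). Time passes only in rows, so rows that do not move let the fingers close. It gives the time, the measured TCP pose, the force and the opening at its end, in the units of the state.
- robot.read_state(): the state, without advancing time (a new reading comes with each control period).
- robot.read_camera(name): name is "scene" or "top" or "wrist"; returns a dict with "frame" (420x560x3 uint8, blue, green, red), "fx", "fy", "cx", "cy" (pixels), "R" (3x3) and "t" (3): a world point X has camera coordinates R X + t. Camera axes: x right, y down, z forward; pixel columns grow to the right and rows downward; lengths in m; the calibration is good to about 2 mm. A picture is of the moment at which its call begins. There is no depth.
- robot.close_job(): hands the job in, once; it reports no verdict.
The state is a dict: "t": time; "q": joint angles; "dq": joint speeds; "joint_torque": joint torques, N m; "tool_pos": TCP position; "orientation": TCP orientation; "force": force on the tool from outside, world axes, zero at the start; "wrist_torque": the same for the moment, N m; "opening": finger opening in m.
Only numpy, scipy, OpenCV 4.12 (cv2) and the standard library are available. Lean on these libraries where they do the work, as an engineer would, in place of code of your own. Each camera call takes 0.05 s, during which the arm holds its last target.

### The job

Pack the teaching set of four crystals into the cream tray: each crystal that still has its pointed or ridged top goes upright into the holder of its own shape and size, standing flat on the holder's floor inside the rim. Set them down gently instead of dropping them, knock none over, and leave the two flat-topped sawn offcuts where they stand on the bench. Let go of everything at the end.

Things in the scene. Friction and masses are not known exactly. Their poses are not given: they have to be found in the camera images.
- point_large: Large six-sided crystal with a six-sided pointed top: 46 mm across flats, 53 mm across corners, sides straight up to 40 mm, tip at 64 mm, about 220 g. Two of its flats face +y and -y, corners lie on x. Grey stone like all the crystals; stands upright on its flat base, origin at the centre of the underside, z up along the crystal.
- point_small: Small six-sided crystal with a pointed top: 28 mm across flats, 32 mm across corners, sides straight up to 38 mm, tip at 55 mm, about 75 g. Two of its flats face +y and -y. Grey stone like all the crystals; stands upright on its flat base, origin at the centre of the underside, z up along the crystal.
- point_square: Square crystal with a four-sided pointed top: 36 x 36 mm, sides straight up to 38 mm, tip at 58 mm, about 150 g. Flats face x and y. Grey stone like all the crystals; stands upright on its flat base, origin at the centre of the underside, z up along the crystal.
- tablet: Oblong crystal with a roof-like top: 56 mm along x, 28 mm along y, sides straight up to 38 mm, a ridge 34 mm long along x at 52 mm, about 170 g. Grey stone like all the crystals; stands upright on its flat base, origin at the centre of the underside, z up along the crystal.
- sawn_hex: Offcut, not part of the set: six-sided column as wide as the large crystal (46 mm across flats) but sawn off flat at 34 mm, no point. Grey stone like all the crystals; stands upright on its flat base, origin at the centre of the underside, z up along the crystal.
- sawn_square: Offcut, not part of the set: square column as wide as the square crystal (36 x 36 mm) but sawn off flat at 32 mm, no point. Grey stone like all the crystals; stands upright on its flat base, origin at the centre of the underside, z up along the crystal.
- nest_large: Holder for the large six-sided crystal: six-sided opening 66 mm across flats. Tray: 210 x 210 mm, lip 12 mm high, holders 2 by 2, 100 mm apart. Dark red 90 x 90 mm plinth (4 mm thick) in the cream tray, with a pale rim 5 mm thick standing 6 mm above its floor. Origin under its centre, 3 mm above the bench; the floor is 4 mm above the origin. Sides along x and y. Fixed.
- nest_small: Holder for the small six-sided crystal: six-sided opening 46 mm across flats. Dark red 90 x 90 mm plinth (4 mm thick) in the cream tray, with a pale rim 5 mm thick standing 6 mm above its floor. Origin under its centre, 3 mm above the bench; the floor is 4 mm above the origin. Sides along x and y. Fixed.
- nest_square: Holder for the square crystal: square opening 55 x 55 mm. Dark red 90 x 90 mm plinth (4 mm thick) in the cream tray, with a pale rim 5 mm thick standing 6 mm above its floor. Origin under its centre, 3 mm above the bench; the floor is 4 mm above the origin. Sides along x and y. Fixed.
- nest_tablet: Holder for the oblong crystal: oblong opening 76 mm along x by 48 mm along y, crystal's x along it. Dark red 90 x 90 mm plinth (4 mm thick) in the cream tray, with a pale rim 5 mm thick standing 6 mm above its floor. Origin under its centre, 3 mm above the bench; the floor is 4 mm above the origin. Sides along x and y. Fixed.
Mind the look-alikes: they are no part of the job. What is shaped like the point_large but blue is not meant.

How it is judged:
By the outcome, as a careful person would: the job done as asked, in the order asked, and still so for the second after the job is handed in, with the robot touching nothing.
It also fails if it takes over 112 s, if anything falls off the work surface, if the arm or the gripper's body presses on something with over 40 N, if the wrist force passes 120 N, or if a joint passes its speed limit or range.

## Working session

There is one attempt and no reset: what is moved stays moved. The work goes in short steps, Python scripts to look and compute and a tool call to move; the robot and the scene stay as the last step left them, time stands still between calls to the robot, and variables do not carry over. Pictures are saved under pics/ and viewed, and the job is handed in when it is done.

Besides the shell and the picture viewer there is one more tool, called after "Emit:" by a JSON object that holds its "api" and its "payload", one argument or row to a line. step_arm: Moves the arm, as the interface text tells. Its arguments: {"type":"object","properties":{"targets":{"type":"array"},"squeeze":{"type":"number"}},"required":["targets"]}

```bash
ls; mkdir -p pics; python3 - <<'E'
from plant import robot
import cv2,numpy as np
s=robot.read_state(); print(s)
for n in ["scene","top","wrist"]:
    c=robot.read_camera(n); cv2.imwrite(f"pics/{n}0.png",c["frame"]); np.savez(f"pics/{n}0.npz",**c)
    print(n,c["fx"],c["fy"],c["cx"],c["cy"],np.round(c["R"],3).tolist(),np.round(c["t"],3), (-c["R"].T@c["t"]).round(3))
E
```

```text
pics
{'t': 0.0, 'q': array([ 1.10462536e+00,  1.31183135e-01,  1.48923900e+00,  7.47634727e-06,
        1.52298773e+00, -8.53865826e-02]), 'dq': array([-0.00043293,  0.00080845,  0.0010035 ,  0.00184151,  0.00187045,
        0.000872  ]), 'joint_torque': array([ 5.94085668e-04, -5.59840178e+01, -4.91763747e+01,  7.68730533e-02,
        3.50900728e-02, -1.23690493e-04]), 'tool_pos': array([0.22272131, 0.55656489, 0.23159641]), 'orientation': array([-5.94432947e-01, -3.08433014e+00,  2.74297068e-03]), 'force': array([-0.74733098, -0.56016697, -0.17400974]), 'wrist_torque': array([ 0.01726488,  0.05374267, -0.02698937]), 'opening': 0.09291898730639059}
scene 398.8344153688239 398.8344153688239 279.72726937472163 215.05903368488293 [[0.775, 0.632, 0.014], [0.522, -0.628, -0.577], [-0.356, 0.455, -0.816]] [-0.448 -0.28   1.028] [ 0.859 -0.36   0.684]
top 453.93497414932193 453.93497414932193 279.0922002772656 206.4263230008853 [[0.027, -1.0, 0.004], [-0.985, -0.028, -0.168], [0.168, 0.0, -0.986]] [-0.012  0.588  0.864] [0.434 0.005 0.95 ]
wrist 322.290365874155 322.290365874155 275.5757409959945 213.87731155977994 [[0.372, 0.928, -0.002], [0.902, -0.361, 0.236], [0.219, -0.089, -0.972]] [-0.6   -0.028  0.388] [0.163 0.582 0.382]
```

View pics/scene0.png

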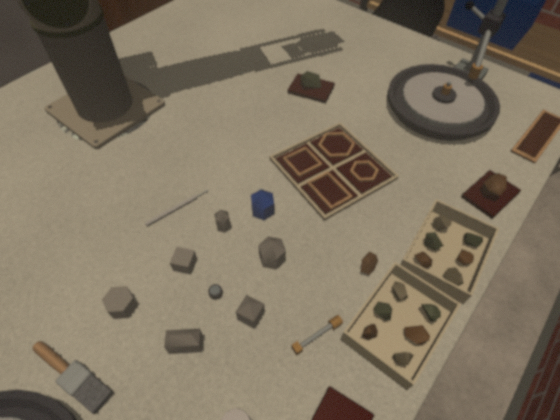

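View pics/top0.png

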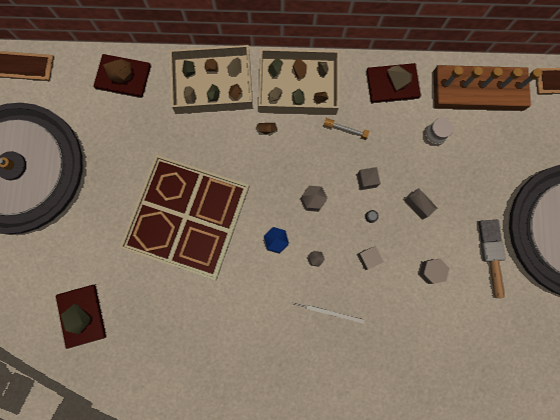

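View pics/wrist0.png

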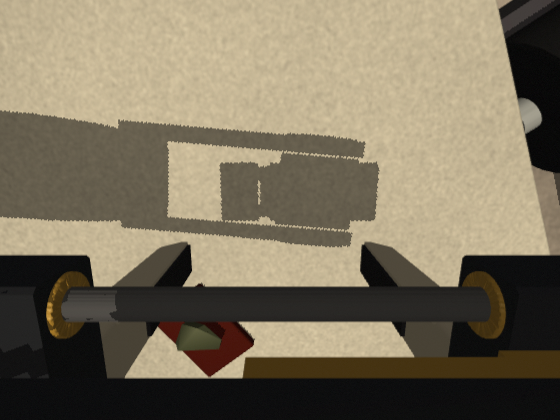

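```bash
python3 - <<'E'
import cv2,numpy as np
t=cv2.imread("pics/top0.png"); s=cv2.imread("pics/scene0.png")
cv2.imwrite("pics/topc.png",cv2.resize(t[160:300,260:460],None,fx=4,fy=4,interpolation=cv2.INTER_CUBIC))
cv2.imwrite("pics/trayc.png",cv2.resize(t[150:285,115:255],None,fx=4.3,fy=4.3,interpolation=cv2.INTER_CUBIC))
cv2.imwrite("pics/scenec.png",cv2.resize(s[180:365,95:305],None,fx=3.2,fy=3.2,interpolation=cv2.INTER_CUBIC))
E
```

```text
(no output)
```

View pics/topc.png

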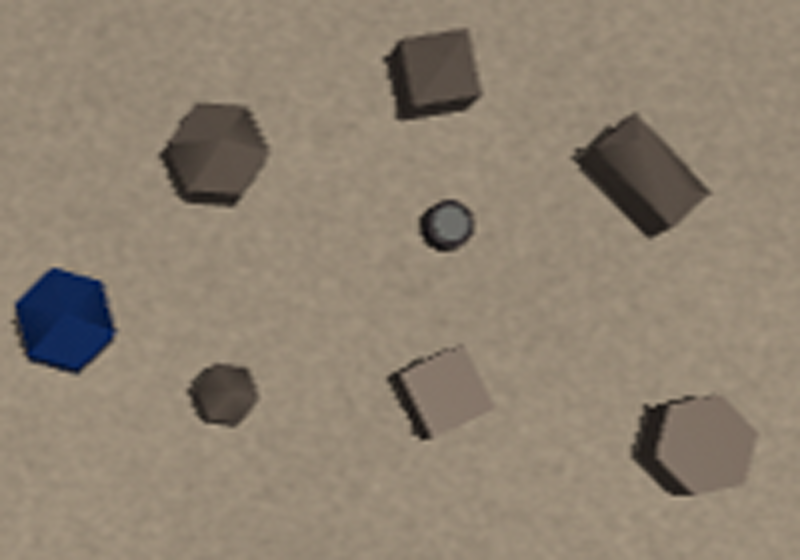

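View pics/trayc.png

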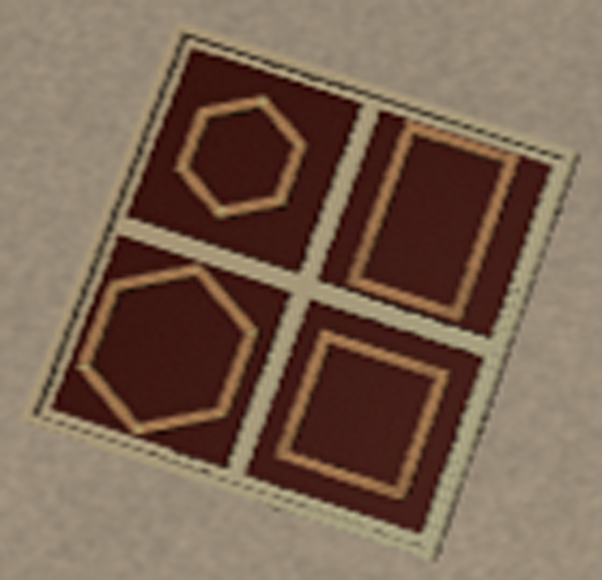

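View pics/scenec.png

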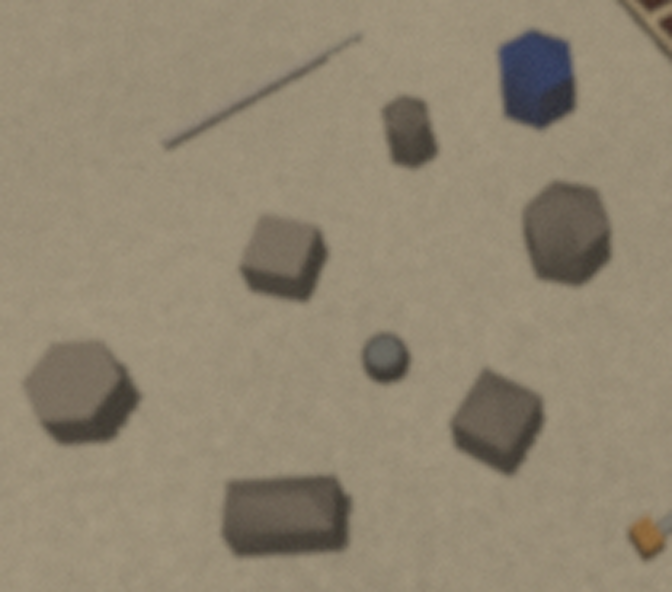

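```bash
cat > h.py <<'E'
import numpy as np,cv2
def load(n,k="0"):
    d=np.load(f"pics/{n}{k}.npz"); return {a:d[a] for a in d}
def proj(c,X):
    P=np.atleast_2d(X)@c["R"].T+c["t"]
    return np.c_[c["fx"]*P[:,0]/P[:,2]+c["cx"],c["fy"]*P[:,1]/P[:,2]+c["cy"]]
def back(c,uv,z):
    uv=np.atleast_2d(uv).astype(float)
    d=np.c_[(uv[:,0]-c["cx"])/c["fx"],(uv[:,1]-c["cy"])/c["fy"],np.ones(len(uv))]@c["R"]
    o=-c["R"].T@c["t"]; s=(z-o[2])/d[:,2]; return o+d*s[:,None]
def hexa(f):
    a=np.radians(np.arange(6)*60); r=f/np.sqrt(3); return np.c_[r*np.cos(a),r*np.sin(a)]
def rect(a,b): return np.array([[a,b],[-a,b],[-a,-b],[a,-b]])/2
def mk(b,h,top): return np.vstack([np.c_[b,0*b[:,0]],np.c_[b,0*b[:,0]+h],top])/1000
M=dict(point_large=mk(hexa(46),40,[[0,0,64]]),point_small=mk(hexa(28),38,[[0,0,55]]),
 point_square=mk(rect(36,36),38,[[0,0,58]]),tablet=mk(rect(56,28),38,[[17,0,52],[-17,0,52]]),
 sawn_hex=mk(hexa(46),34,np.zeros((0,3))),sawn_square=mk(rect(36,36),32,np.zeros((0,3))))
SYM=dict(point_large=60,point_small=60,point_square=90,tablet=180,sawn_hex=60,sawn_square=90)
def place(m,x,y,a,z=0):
    c,s=np.cos(a),np.sin(a); return m@np.array([[c,-s,0],[s,c,0],[0,0,1]]).T+[x,y,z]
E
cat > fit.py <<'E'
from h import *
from scipy.optimize import minimize
T=load("top");S=load("scene")
px=dict(point_large=(314,198),point_small=(316,258),point_square=(369,178),tablet=(422,204),sawn_hex=(435,271),sawn_square=(371,258))
K=6
def seg(c,uv,r):
    f=c["frame"]; u,v=map(int,uv); p=f[v-r:v+r,u-r:u+r]
    p=cv2.resize(p,None,fx=K,fy=K,interpolation=cv2.INTER_CUBIC)
    lab=cv2.cvtColor(p,cv2.COLOR_BGR2GRAY).astype(float)
    lab=cv2.GaussianBlur(lab,(0,0),3)
    bg=np.median(np.r_[lab[:15].ravel(),lab[-15:].ravel()])
    m=(lab<bg-14).astype(np.uint8)
    n,l,st,ce=cv2.connectedComponentsWithStats(m)
    k=l[r*K,r*K]
    if k==0: k=1+np.argmax(st[1:,4])
    m=(l==k).astype(np.uint8)
    return m,(u-r,v-r),p
def sil(c,m,off,shape):
    uv=(proj(c,m)-off+0.5)*K-0.5
    h=cv2.convexHull(np.round(uv*16).astype(np.int32))
    im=np.zeros(shape,np.uint8); cv2.fillConvexPoly(im,h,1,shift=4); return im
tiles=[]
for n in px:
    g=back(T,px[n],0.03)[0]
    views=[]
    for c in (T,S):
        uv=proj(c,[g[0],g[1],0.025])[0]; r=30 if c is T else 32
        views.append((c,)+seg(c,uv,r))
    def cost(p,vs):
        e=0
        for c,m,off,_ in vs:
            s=sil(c,place(M[n],p[0]/1e3,p[1]/1e3,p[2]/20),np.array(off),m.shape)
            e+=1-(s&m).sum()/max(1,(s|m).sum())
        return e
    for nm,vs in(("both",views),("top",views[:1]),("scene",views[1:])):
        best=min((minimize(cost,[g[0]*1e3,g[1]*1e3,20*np.radians(a)],args=(vs,),method="Nelder-Mead",options=dict(initial_simplex=[[g[0]*1e3+dx,g[1]*1e3+dy,20*np.radians(a)+da] for dx,dy,da in((0,0,0),(6,0,0),(0,6,0),(0,0,3))])) for a in range(0,SYM[n],15)),key=lambda o:o.fun)
        p=best.x; print(n,nm,p[:2].round(1),np.degrees(p[2]/20).round(1)%SYM[n],"1-iou",round(best.fun/len(vs),3))
        if nm=="both": P=p
    row=[]
    for c,m,off,p_ in views:
        im=p_.copy(); s=sil(c,place(M[n],P[0]/1e3,P[1]/1e3,P[2]/20),np.array(off),m.shape)
        for mm,col in((m,(0,255,0)),(s,(0,0,255))):
            cs,_=cv2.findContours(mm,0,1); cv2.drawContours(im,cs,-1,col,1)
        row.append(cv2.resize(im,(260,260)))
    tiles.append(np.vstack(row))
cv2.imwrite("pics/fit.png",cv2.resize(np.hstack(tiles),(800,267)))
cv2.imwrite("pics/fit2.png",np.hstack(tiles[:3])); 
# tray
hsv=cv2.cvtColor(T["frame"],cv2.COLOR_BGR2HSV); f=T["frame"].astype(int)
print(f[170:175,160:165].mean((0,1)))
m=((f[...,2]-f[...,1]>20)&(f[...,2]<110)).astype(np.uint8); m[:, :115]=0; m[:,255:]=0; m[:150]=0; m[285:]=0
cs,_=cv2.findContours(m,cv2.RETR_EXTERNAL,cv2.CHAIN_APPROX_NONE)
for c in cs:
    if cv2.contourArea(c)<300: continue
    X=back(T,c[:,0,:],0.007)*1e3
    r=cv2.minAreaRect(X[:,:2].astype(np.float32)); print("plinth px",c[:,0].mean(0).round(),"center",np.round(r[0],1),np.round(r[1],1),round(r[2],1))
E
python3 fit.py
```

```text
point_large both [612.7 -67.2] 27.0 1-iou 0.092
point_large top [612.5 -66.2] 24.2 1-iou 0.086
point_large scene [613.3 -68.7] 34.9 1-iou 0.082
point_small both [488.5 -73.8] 31.5 1-iou 0.154
point_small top [488.1 -72.7] 29.2 1-iou 0.163
point_small scene [489.7 -75.3] 36.8 1-iou 0.108
point_square both [ 659.  -181.4] 9.9 1-iou 0.103
point_square top [ 658.7 -180.2] 8.9 1-iou 0.096
point_square scene [ 660.  -182.9] 8.2 1-iou 0.09
tablet both [ 608.3 -289.6] 43.099999999999994 1-iou 0.112
tablet top [ 607.  -288.4] 44.80000000000001 1-iou 0.109
tablet scene [ 608.6 -290.8] 44.7 1-iou 0.104
sawn_hex both [ 469.9 -313.4] 43.4 1-iou 0.101
sawn_hex top [ 469.2 -311.5] 45.6 1-iou 0.077
sawn_hex scene [ 471.2 -315.2] 39.5 1-iou 0.077
sawn_square both [ 493.3 -182.8] 26.0 1-iou 0.125
sawn_square top [ 493.4 -182.2] 26.3 1-iou 0.063
sawn_square scene [ 494.8 -186. ] 24.0 1-iou 0.074
[16.52 23.2  60.72]
plinth px [199. 247.] center [507.3 167.9] [89.2 89.3] 73.2
plinth px [154. 231.] center [536.6 263.5] [89.1 89.8] 73.2
plinth px [215. 201.] center [604.5 139.8] [48.6 76.1] 73.1
plinth px [214. 205.] center [603.5 138.6] [89.  89.4] 73.2
plinth px [172. 187.] center [632.5 234.4] [89.1 89.4] 73.1
```

View pics/fit.png

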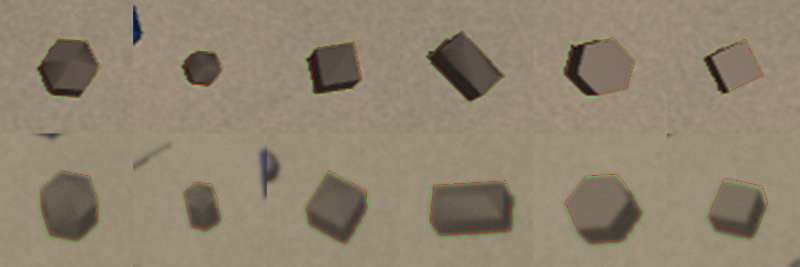

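View pics/fit2.png

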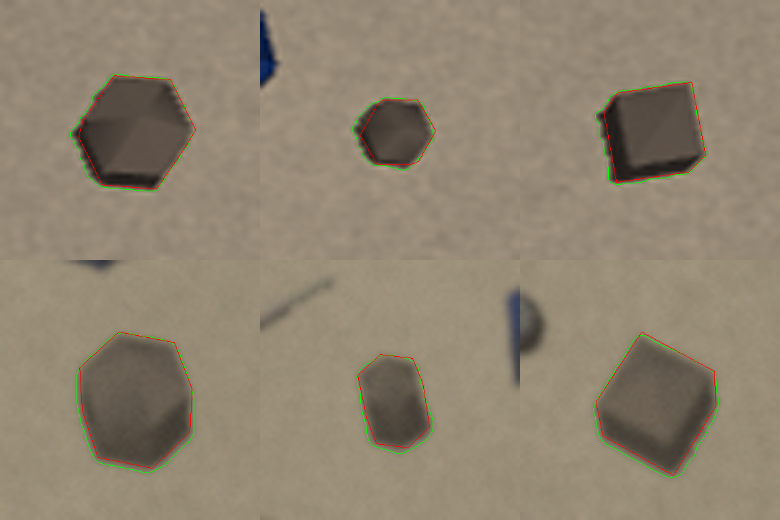

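```bash
cat > go.py <<'E'
# usage: go.py x y z jawdeg  (mm)
import sys,numpy as np
from plant import robot
from scipy.spatial.transform import Rotation as Ro
s=robot.read_state(); R=Ro.from_rotvec(s["orientation"]).as_matrix(); p=np.array(s["tool_pos"])*1e3
jaw=np.degrees(np.arctan2(R[1,1],R[0,1]))
print("t",round(s["t"],2),"pos",p.round(1),"jaw",round(jaw,1),"tilt",np.degrees(np.arccos(-R[2,2])).round(2),"F",np.round(s["force"],1),"open",round(s["opening"]*1e3,1),"q6",round(s["q"][5],2),"q1",round(s["q"][0],2))
if len(sys.argv)>1:
    x,y,z,j=map(float,sys.argv[1:5])
    d=(j-jaw+90)%180-90; az=-np.radians(d)
    # level: target orientation exactly down with jaw angle
    th=np.radians(jaw+d); yv=np.array([np.cos(th),np.sin(th),0]); zv=np.array([0,0,-1.]); xv=np.cross(yv,zv)
    Rt=np.c_[xv,yv,zv]
    rv=Ro.from_matrix(R.T@Rt).as_rotvec()
    D=np.array([x,y,z])-p
    print("turn first (rad)",rv.round(4),"then shift (mm, after turn)",(Rt.T@D).round(1),"| shift before turn",(R.T@D).round(1))
E
python3 go.py 612.8 -67 150 -3
```

```text
t 0.15 pos [222.8 556.7 231.8] jaw 68.2 tilt 0.08 F [ 0.5  0.1 -0.9] open 93.0 q6 -0.09 q1 1.1
turn first (rad) [-1.3000e-03  8.0000e-04  1.2424e+00] then shift (mm, after turn) [-602.4  422.1   81.8] | shift before turn [-593.9 -433.9   82.4]
```

Emit:
{"api": "step_arm", "payload": {
  "targets": [
    {"az": 0.138},
    {"az": 0.138},
    {"az": 0.138},
    {"az": 0.138},
    {"az": 0.138},
    {"az": 0.138},
    {"az": 0.138},
    {"az": 0.138},
    {"az": 0.138}
  ]
}}

```text
schema error: expected keys tx, ty, tz, ax, ay, az, grip
```

Emit:
{"api": "step_arm", "payload": {
  "targets": [
    {"tx": -15,"ty": 10},
    {"tx": -35,"ty": 25,"tz": 2},
    {"tx": -35,"ty": 25,"tz": 5},
    {"tx": -35,"ty": 25,"tz": 5},
    {"tx": -35,"ty": 25,"tz": 5},
    {"tx": -35,"ty": 25,"tz": 5},
    {"tx": -35,"ty": 25,"tz": 5},
    {"tx": -35,"ty": 25,"tz": 5},
    {"tx": -35,"ty": 25,"tz": 5},
    {"tx": -35,"ty": 25,"tz": 5},
    {"tx": -35,"ty": 25,"tz": 5},
    {"tx": -35,"ty": 25,"tz": 5},
    {"tx": -35,"ty": 25,"tz": 5},
    {"tx": -35,"ty": 25,"tz": 5},
    {"tx": -35,"ty": 25,"tz": 5},
    {"tx": -35,"ty": 25,"tz": 5},
    {"tx": -35,"ty": 20,"tz": 5},
    {"tx": -20,"ty": 10,"tz": 5},
    {},
    {}
  ]
}}

```text
schema error: expected keys tx, ty, tz, ax, ay, az, grip
```

```bash
python3 go.py 612.8 -67 150 -3
```

```text
t 0.15 pos [222.8 556.7 231.8] jaw 68.2 tilt 0.08 F [ 0.5  0.1 -0.9] open 93.0 q6 -0.09 q1 1.1
turn first (rad) [-1.3000e-03  8.0000e-04  1.2424e+00] then shift (mm, after turn) [-602.4  422.1   81.8] | shift before turn [-593.9 -433.9   82.4]
```

Emit:
{"api": "step_arm", "payload": {
  "targets": [
    {"tx": 0,"ty": 0,"tz": 0,"ax": 0,"ay": 0,"az": 0.138,"grip": 0},
    {"tx": 0,"ty": 0,"tz": 0,"ax": 0,"ay": 0,"az": 0.138,"grip": 0},
    {"tx": 0,"ty": 0,"tz": 0,"ax": 0,"ay": 0,"az": 0.138,"grip": 0},
    {"tx": 0,"ty": 0,"tz": 0,"ax": 0,"ay": 0,"az": 0.138,"grip": 0},
    {"tx": 0,"ty": 0,"tz": 0,"ax": 0,"ay": 0,"az": 0.138,"grip": 0},
    {"tx": 0,"ty": 0,"tz": 0,"ax": 0,"ay": 0,"az": 0.138,"grip": 0},
    {"tx": 0,"ty": 0,"tz": 0,"ax": 0,"ay": 0,"az": 0.138,"grip": 0},
    {"tx": 0,"ty": 0,"tz": 0,"ax": 0,"ay": 0,"az": 0.138,"grip": 0},
    {"tx": 0,"ty": 0,"tz": 0,"ax": 0,"ay": 0,"az": 0.138,"grip": 0}
  ]
}}

```text
t: 1.05
tool_pos: [0.2229, 0.5568, 0.2322]
orientation: [2.284, 2.156, -0.001]
force: [-0.2, -0.4, -0.1]
opening: 0.0927
```

Emit:
{"api": "step_arm", "payload": {
  "targets": [
    {"tx": -18,"ty": 12,"tz": 2,"ax": 0,"ay": 0,"az": 0,"grip": 0},
    {"tx": -36,"ty": 25,"tz": 5,"ax": 0,"ay": 0,"az": 0,"grip": 0},
    {"tx": -36,"ty": 25,"tz": 5,"ax": 0,"ay": 0,"az": 0,"grip": 0},
    {"tx": -36,"ty": 25,"tz": 5,"ax": 0,"ay": 0,"az": 0,"grip": 0},
    {"tx": -36,"ty": 25,"tz": 5,"ax": 0,"ay": 0,"az": 0,"grip": 0},
    {"tx": -36,"ty": 25,"tz": 5,"ax": 0,"ay": 0,"az": 0,"grip": 0},
    {"tx": -36,"ty": 25,"tz": 5,"ax": 0,"ay": 0,"az": 0,"grip": 0},
    {"tx": -36,"ty": 25,"tz": 5,"ax": 0,"ay": 0,"az": 0,"grip": 0},
    {"tx": -36,"ty": 25,"tz": 5,"ax": 0,"ay": 0,"az": 0,"grip": 0},
    {"tx": -36,"ty": 25,"tz": 5,"ax": 0,"ay": 0,"az": 0,"grip": 0},
    {"tx": -36,"ty": 25,"tz": 5,"ax": 0,"ay": 0,"az": 0,"grip": 0},
    {"tx": -36,"ty": 25,"tz": 5,"ax": 0,"ay": 0,"az": 0,"grip": 0},
    {"tx": -36,"ty": 25,"tz": 5,"ax": 0,"ay": 0,"az": 0,"grip": 0},
    {"tx": -36,"ty": 25,"tz": 5,"ax": 0,"ay": 0,"az": 0,"grip": 0},
    {"tx": -36,"ty": 25,"tz": 5,"ax": 0,"ay": 0,"az": 0,"grip": 0},
    {"tx": -36,"ty": 25,"tz": 5,"ax": 0,"ay": 0,"az": 0,"grip": 0},
    {"tx": -30,"ty": 22,"tz": 5,"ax": 0,"ay": 0,"az": 0,"grip": 0},
    {"tx": -14,"ty": 13,"tz": 0,"ax": 0,"ay": 0,"az": 0,"grip": 0},
    {"tx": 0,"ty": 0,"tz": 0,"ax": 0,"ay": 0,"az": 0,"grip": 0}
  ]
}}

```text
t: 2.95
tool_pos: [0.6137, -0.0684, 0.1498]
orientation: [-2.281, -2.159, 0.001]
force: [-0.5, 0.3, -0.4]
opening: 0.0926
```

```bash
python3 go.py 612.8 -67 150 -3; python3 - <<'E'
from plant import robot
import cv2,numpy as np
c=robot.read_camera("wrist"); cv2.imwrite("pics/wrist1.png",c["frame"]); np.savez("pics/wrist1.npz",**c)
from h import *
for n,P in dict(point_large=(612.8,-67,27)).items():
    print(proj(c,place(M[n],P[0]/1e3,P[1]/1e3,np.radians(P[2]))).round())
E
```

```text
t 2.95 pos [613.7 -68.4 149.8] jaw -3.1 tilt 0.05 F [-0.5  0.3 -0.4] open 92.6 q6 -0.14 q1 -0.19
turn first (rad) [-0.0008  0.0003 -0.0025] then shift (mm, after turn) [ 1.4 -0.9 -0.2] | shift before turn [ 1.4 -0.9 -0.2]
[[298. 191.]
 [274. 177.]
 [250. 191.]
 [250. 219.]
 [274. 232.]
 [298. 219.]
 [302. 199.]
 [274. 184.]
 [246. 200.]
 [246. 231.]
 [274. 245.]
 [301. 230.]
 [273. 223.]]
```

View pics/wrist1.png

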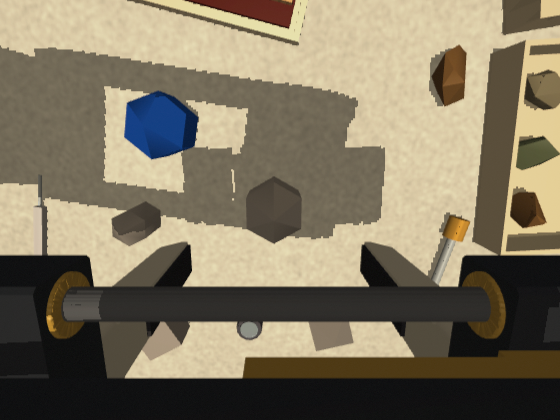

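Emit:
{"api": "step_arm", "payload": {
  "targets": [
    {"tx": 1,"ty": -1,"tz": 20,"ax": 0,"ay": 0,"az": 0,"grip": 0},
    {"tx": 0,"ty": 0,"tz": 30,"ax": 0,"ay": 0,"az": 0,"grip": 0},
    {"tx": 0,"ty": 0,"tz": 30,"ax": 0,"ay": 0,"az": 0,"grip": 0},
    {"tx": 0,"ty": 0,"tz": 26,"ax": 0,"ay": 0,"az": 0,"grip": 0},
    {"tx": 0,"ty": 0,"tz": 14,"ax": 0,"ay": 0,"az": 0,"grip": 0},
    {"tx": 0,"ty": 0,"tz": 6,"ax": 0,"ay": 0,"az": 0,"grip": 0},
    {"tx": 0,"ty": 0,"tz": 0,"ax": 0,"ay": 0,"az": 0,"grip": 0}
  ]
}}

```text
t: 3.7
tool_pos: [0.6118, -0.0644, 0.0245]
orientation: [-2.277, -2.163, 0.001]
force: [-0.1, 0.2, 0.4]
opening: 0.0928
```

Emit:
{"api": "step_arm", "payload": {
  "targets": [
    {"tx": 0,"ty": 0,"tz": 0,"ax": 0,"ay": 0,"az": 0,"grip": 80},
    {"tx": 0,"ty": 0,"tz": 0,"ax": 0,"ay": 0,"az": 0,"grip": 110},
    {"tx": 0,"ty": 0,"tz": 0,"ax": 0,"ay": 0,"az": 0,"grip": 130},
    {"tx": 0,"ty": 0,"tz": 0,"ax": 0,"ay": 0,"az": 0,"grip": 150},
    {"tx": 0,"ty": 0,"tz": 0,"ax": 0,"ay": 0,"az": 0,"grip": 170},
    {"tx": 0,"ty": 0,"tz": 0,"ax": 0,"ay": 0,"az": 0,"grip": 170},
    {"tx": 0,"ty": 0,"tz": 0,"ax": 0,"ay": 0,"az": 0,"grip": 170}
  ],
  "squeeze": 25
}}

```text
t: 4.4
tool_pos: [0.6121, -0.0651, 0.0247]
orientation: [-2.278, -2.163, 0.0]
force: [-1.1, -0.1, 1.0]
opening: 0.0457
```

```bash
python3 go.py 536.6 263.5 150 13.2
```

```text
t 4.4 pos [612.1 -65.1  24.7] jaw -3.0 tilt 0.0 F [-1.1 -0.1  1. ] open 45.7 q6 -0.14 q1 -0.19
turn first (rad) [-1.000e-04 -0.000e+00 -2.825e-01] then shift (mm, after turn) [ 337.1    1.5 -125.3] | shift before turn [ 324.2  -92.5 -125.3]
```

Emit:
{"api": "step_arm", "payload": {
  "targets": [
    {"tx": 0,"ty": 0,"tz": -5,"ax": 0,"ay": 0,"az": 0,"grip": 170},
    {"tx": 0,"ty": 0,"tz": -15,"ax": 0,"ay": 0,"az": 0,"grip": 170},
    {"tx": 0,"ty": 0,"tz": -30,"ax": 0,"ay": 0,"az": 0,"grip": 170},
    {"tx": 0,"ty": 0,"tz": -30,"ax": 0,"ay": 0,"az": 0,"grip": 170},
    {"tx": 0,"ty": 0,"tz": -15,"ax": 0,"ay": 0,"az": 0,"grip": 170},
    {"tx": 0,"ty": 0,"tz": -5,"ax": 0,"ay": 0,"az": -0.06,"grip": 170},
    {"tx": 0,"ty": 0,"tz": 0,"ax": 0,"ay": 0,"az": -0.11,"grip": 170},
    {"tx": 0,"ty": 0,"tz": 0,"ax": 0,"ay": 0,"az": -0.11,"grip": 170},
    {"tx": 15,"ty": 0,"tz": 0,"ax": 0,"ay": 0,"az": 0,"grip": 170},
    {"tx": 30,"ty": 0,"tz": 0,"ax": 0,"ay": 0,"az": 0,"grip": 170},
    {"tx": 40,"ty": 0,"tz": 0,"ax": 0,"ay": 0,"az": 0,"grip": 170},
    {"tx": 40,"ty": 0,"tz": 0,"ax": 0,"ay": 0,"az": 0,"grip": 170},
    {"tx": 40,"ty": 0,"tz": 0,"ax": 0,"ay": 0,"az": 0,"grip": 170},
    {"tx": 40,"ty": 0,"tz": 0,"ax": 0,"ay": 0,"az": 0,"grip": 170},
    {"tx": 40,"ty": 0,"tz": 0,"ax": 0,"ay": 0,"az": 0,"grip": 170},
    {"tx": 40,"ty": 0,"tz": 0,"ax": 0,"ay": 0,"az": 0,"grip": 170},
    {"tx": 30,"ty": 2,"tz": 0,"ax": 0,"ay": 0,"az": 0,"grip": 170},
    {"tx": 17,"ty": 0,"tz": 0,"ax": 0,"ay": 0,"az": 0,"grip": 170},
    {"tx": 5,"ty": 0,"tz": 0,"ax": 0,"ay": 0,"az": 0,"grip": 170},
    {"tx": 0,"ty": 0,"tz": 0,"ax": 0,"ay": 0,"az": 0,"grip": 170}
  ]
}}

```text
t: 6.4
tool_pos: [0.5377, 0.2637, 0.1245]
orientation: [1.954, 2.46, -0.001]
force: [-0.4, 0.6, -3.0]
opening: 0.0461
```

```bash
python3 go.py 536.6 263.5 31.5 13.2; python3 - <<'E'
from plant import robot
import cv2,numpy as np
from h import *
for n in("scene","top","wrist"):
    c=robot.read_camera(n); f=c["frame"]; np.savez(f"pics/{n}2.npz",**c)
    if n=="scene":
        a=cv2.resize(f[80:240,230:430],None,fx=2,fy=2)
    elif n=="top": b=cv2.resize(f[140:300,80:280],None,fx=2,fy=2)
    else: d=cv2.resize(f,(400,320))
cv2.imwrite("pics/c2.png",np.hstack([a,d]))
E
```

```text
t 6.4 pos [537.7 263.7 124.5] jaw 13.1 tilt 0.03 F [-0.4  0.6 -3. ] open 46.1 q6 0.14 q1 0.37
turn first (rad) [-0.0003  0.0004 -0.0024] then shift (mm, after turn) [ 0.  -1.1 93. ] | shift before turn [ 0.  -1.1 93. ]
```

View pics/c2.png

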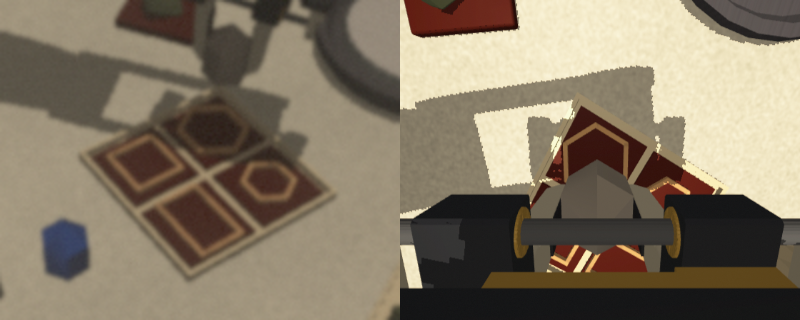

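Emit:
{"api": "step_arm", "payload": {
  "targets": [
    {"tx": 0,"ty": -1,"tz": 12,"ax": 0,"ay": 0,"az": 0,"grip": 170},
    {"tx": 0,"ty": 0,"tz": 25,"ax": 0,"ay": 0,"az": 0,"grip": 170},
    {"tx": 0,"ty": 0,"tz": 25,"ax": 0,"ay": 0,"az": 0,"grip": 170},
    {"tx": 0,"ty": 0,"tz": 15,"ax": 0,"ay": 0,"az": 0,"grip": 170},
    {"tx": 0,"ty": 0,"tz": 8,"ax": 0,"ay": 0,"az": 0,"grip": 170},
    {"tx": 0,"ty": 0,"tz": 3,"ax": 0,"ay": 0,"az": 0,"grip": 170},
    {"tx": 0,"ty": 0,"tz": 2,"ax": 0,"ay": 0,"az": 0,"grip": 170},
    {"tx": 0,"ty": 0,"tz": 0,"ax": 0,"ay": 0,"az": 0,"grip": 170}
  ]
}}

```text
t: 7.35
tool_pos: [0.5377, 0.2637, 0.0355]
orientation: [1.954, 2.459, 0.002]
force: [0.0, 0.7, -2.9]
opening: 0.0461
```

```bash
python3 go.py 536.6 263.5 31.5 13.2
```

```text
t 7.35 pos [537.7 263.7  35.5] jaw 13.1 tilt 0.08 F [ 0.   0.7 -2.9] open 46.1 q6 0.14 q1 0.37
turn first (rad) [ 0.0014 -0.0002 -0.0024] then shift (mm, after turn) [ 0.  -1.1  4. ] | shift before turn [ 0.  -1.1  4. ]
```

Emit:
{"api": "step_arm", "payload": {
  "targets": [
    {"tx": 0,"ty": 0,"tz": 1,"ax": 0,"ay": 0,"az": 0,"grip": 170},
    {"tx": 0,"ty": 0,"tz": 1,"ax": 0,"ay": 0,"az": 0,"grip": 170},
    {"tx": 0,"ty": 0,"tz": 1,"ax": 0,"ay": 0,"az": 0,"grip": 170},
    {"tx": 0,"ty": 0,"tz": 0,"ax": 0,"ay": 0,"az": 0,"grip": 170}
  ]
}}

```text
t: 7.75
tool_pos: [0.537, 0.2635, 0.0317]
orientation: [1.954, 2.46, 0.0]
force: [0.3, -0.3, -2.4]
opening: 0.0458
```

Emit:
{"api": "step_arm", "payload": {
  "targets": [
    {"tx": 0,"ty": 0,"tz": 0.7,"ax": 0,"ay": 0,"az": 0,"grip": 170},
    {"tx": 0,"ty": 0,"tz": 0,"ax": 0,"ay": 0,"az": 0,"grip": 170}
  ]
}}

```text
t: 7.95
tool_pos: [0.537, 0.2635, 0.0317]
orientation: [1.954, 2.46, 0.0]
force: [-3.7, -1.5, 4.1]
opening: 0.0459
```

Emit:
{"api": "step_arm", "payload": {
  "targets": [
    {"tx": 0,"ty": 0,"tz": 0,"ax": 0,"ay": 0,"az": 0,"grip": 125},
    {"tx": 0,"ty": 0,"tz": 0,"ax": 0,"ay": 0,"az": 0,"grip": 115},
    {"tx": 0,"ty": 0,"tz": 0,"ax": 0,"ay": 0,"az": 0,"grip": 95},
    {"tx": 0,"ty": 0,"tz": 0,"ax": 0,"ay": 0,"az": 0,"grip": 70},
    {"tx": 0,"ty": 0,"tz": 0,"ax": 0,"ay": 0,"az": 0,"grip": 70},
    {"tx": 0,"ty": 0,"tz": 0,"ax": 0,"ay": 0,"az": 0,"grip": 70}
  ]
}}

```text
t: 8.55
tool_pos: [0.537, 0.2635, 0.0309]
orientation: [1.954, 2.46, 0.0]
force: [-0.2, 0.0, 0.1]
opening: 0.0676
```

Emit:
{"api": "step_arm", "payload": {
  "targets": [
    {"tx": 0,"ty": 0,"tz": -5,"ax": 0,"ay": 0,"az": 0,"grip": 70},
    {"tx": 0,"ty": 0,"tz": -15,"ax": 0,"ay": 0,"az": 0,"grip": 70},
    {"tx": 0,"ty": 0,"tz": -30,"ax": 0,"ay": 0,"az": 0,"grip": 70},
    {"tx": 0,"ty": 0,"tz": -35,"ax": 0,"ay": 0,"az": 0,"grip": 70},
    {"tx": 0,"ty": 0,"tz": -25,"ax": 0,"ay": 0,"az": 0,"grip": 70},
    {"tx": 0,"ty": 0,"tz": -10,"ax": 0,"ay": 0,"az": 0,"grip": 70},
    {"tx": 0,"ty": 0,"tz": 0,"ax": 0,"ay": 0,"az": 0,"grip": 70}
  ]
}}

```text
t: 9.25
tool_pos: [0.5383, 0.264, 0.1537]
orientation: [1.953, 2.458, 0.006]
force: [-0.6, -0.0, -0.2]
opening: 0.0672
```

```bash
python3 go.py 659.2 -181.3 140 9.5; python3 go.py 659.2 -181.3 140 -80.5; python3 - <<'E'
from plant import robot
import cv2,numpy as np
f=robot.read_camera("scene")["frame"]
cv2.imwrite("pics/c3.png",cv2.resize(f[80:240,230:430],None,fx=3,fy=3,interpolation=cv2.INTER_CUBIC))
E
```

```text
t 9.25 pos [538.3 264.  153.7] jaw 13.1 tilt 0.25 F [-0.6 -0.  -0.2] open 67.2 q6 0.14 q1 0.37
turn first (rad) [ 0.0044 -0.0008  0.0622] then shift (mm, after turn) [-459.1   45.7   13.7] | shift before turn [-461.1   17.    13.4]
t 9.25 pos [538.3 264.  153.7] jaw 13.1 tilt 0.25 F [-0.6 -0.  -0.2] open 67.2 q6 0.14 q1 0.37
turn first (rad) [ 0.004   0.0028 -1.5086] then shift (mm, after turn) [ -45.7 -459.1   13.7] | shift before turn [-461.1   17.    13.4]
```

View pics/c3.png

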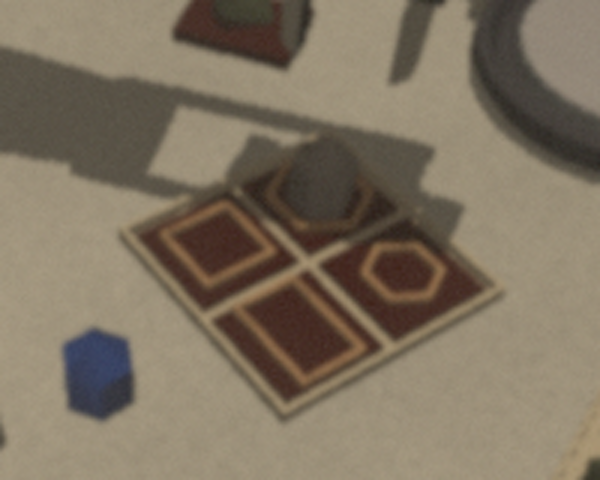

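Emit:
{"api": "step_arm", "payload": {
  "targets": [
    {"tx": 0,"ty": 0,"tz": 0,"ax": 0,"ay": 0,"az": 0.06,"grip": 70},
    {"tx": -15,"ty": 1,"tz": 0,"ax": 0,"ay": 0,"az": 0,"grip": 70},
    {"tx": -30,"ty": 3,"tz": 0,"ax": 0,"ay": 0,"az": 0,"grip": 70},
    {"tx": -40,"ty": 4,"tz": 0,"ax": 0,"ay": 0,"az": 0,"grip": 70},
    {"tx": -40,"ty": 4,"tz": 0,"ax": 0,"ay": 0,"az": 0,"grip": 70},
    {"tx": -40,"ty": 4,"tz": 0,"ax": 0,"ay": 0,"az": 0,"grip": 70},
    {"tx": -40,"ty": 4,"tz": 0,"ax": 0,"ay": 0,"az": 0,"grip": 70},
    {"tx": -40,"ty": 4,"tz": 0,"ax": 0,"ay": 0,"az": 0,"grip": 70},
    {"tx": -40,"ty": 4,"tz": 0,"ax": 0,"ay": 0,"az": 0,"grip": 70},
    {"tx": -40,"ty": 4,"tz": 0,"ax": 0,"ay": 0,"az": 0,"grip": 70},
    {"tx": -40,"ty": 4,"tz": 0,"ax": 0,"ay": 0,"az": 0,"grip": 70},
    {"tx": -40,"ty": 4,"tz": 0,"ax": 0,"ay": 0,"az": 0,"grip": 70},
    {"tx": -30,"ty": 4,"tz": 5,"ax": 0,"ay": 0,"az": 0,"grip": 70},
    {"tx": -18,"ty": 2,"tz": 5,"ax": 0,"ay": 0,"az": 0,"grip": 70},
    {"tx": -6,"ty": 0,"tz": 4,"ax": 0,"ay": 0,"az": 0,"grip": 70},
    {"tx": 0,"ty": 0,"tz": 0,"ax": 0,"ay": 0,"az": 0,"grip": 70}
  ]
}}

```text
t: 10.9
tool_pos: [0.6578, -0.1814, 0.1348]
orientation: [-2.026, -2.397, 0.002]
force: [0.1, 0.4, 0.5]
opening: 0.0675
```

```bash
cat > wv.py <<'E'
import sys
from plant import robot
from h import *
k=sys.argv[1]; n=sys.argv[2]; P=list(map(float,sys.argv[3:6])); z=float(sys.argv[6]) if len(sys.argv)>6 else 0
c=robot.read_camera("wrist"); f=c["frame"].copy()
m=proj(c,place(M[n],P[0]/1e3,P[1]/1e3,np.radians(P[2]),z/1e3))
cv2.polylines(f,[cv2.convexHull(np.round(m).astype(np.int32))],True,(0,0,255),1)
cv2.imwrite(f"pics/w{k}.png",f[:, :])
E
python3 go.py 659.2 -181.3 24.5 9.5; python3 wv.py 4 point_square 659.2 -181.3 9.5
```

```text
t 10.9 pos [ 657.8 -181.4  134.8] jaw 9.6 tilt 0.19 F [0.1 0.4 0.5] open 67.5 q6 -0.51 q1 -0.34
turn first (rad) [-0.0028 -0.0018  0.0019] then shift (mm, after turn) [-1.000e-01  1.400e+00  1.103e+02] | shift before turn [ -0.3   1.7 110.3]
```

View pics/w4.png

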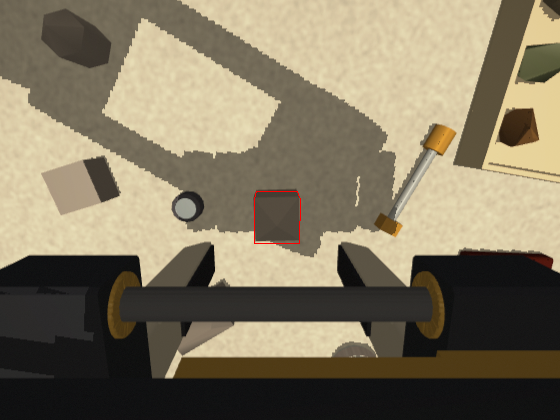

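Emit:
{"api": "step_arm", "payload": {
  "targets": [
    {"tx": 0,"ty": 1,"tz": 15,"ax": 0,"ay": 0,"az": 0,"grip": 100},
    {"tx": 0,"ty": 0,"tz": 30,"ax": 0,"ay": 0,"az": 0,"grip": 100},
    {"tx": 0,"ty": 0,"tz": 30,"ax": 0,"ay": 0,"az": 0,"grip": 100},
    {"tx": 0,"ty": 0,"tz": 20,"ax": 0,"ay": 0,"az": 0,"grip": 100},
    {"tx": 0,"ty": 0,"tz": 10,"ax": 0,"ay": 0,"az": 0,"grip": 100},
    {"tx": 0,"ty": 0,"tz": 5,"ax": 0,"ay": 0,"az": 0,"grip": 100},
    {"tx": 0,"ty": 0,"tz": 0,"ax": 0,"ay": 0,"az": 0,"grip": 100},
    {"tx": 0,"ty": 0,"tz": 0,"ax": 0,"ay": 0,"az": 0,"grip": 120},
    {"tx": 0,"ty": 0,"tz": 0,"ax": 0,"ay": 0,"az": 0,"grip": 140},
    {"tx": 0,"ty": 0,"tz": 0,"ax": 0,"ay": 0,"az": 0,"grip": 155},
    {"tx": 0,"ty": 0,"tz": 0,"ax": 0,"ay": 0,"az": 0,"grip": 175},
    {"tx": 0,"ty": 0,"tz": 0,"ax": 0,"ay": 0,"az": 0,"grip": 195},
    {"tx": 0,"ty": 0,"tz": 0,"ax": 0,"ay": 0,"az": 0,"grip": 195}
  ]
}}

```text
t: 12.25
tool_pos: [0.6604, -0.1816, 0.0279]
orientation: [2.027, 2.399, 0.0]
force: [-2.7, 0.6, 6.3]
opening: 0.0362
```

```bash
python3 go.py 507.3 167.9 130 -16.8
```

```text
t 12.25 pos [ 660.4 -181.6   27.9] jaw 9.6 tilt 0.05 F [-2.7  0.6  6.3] open 36.2 q6 -0.51 q1 -0.34
turn first (rad) [8.00e-04 4.00e-04 4.61e-01] then shift (mm, after turn) [ 290.3 -247.6 -102.1] | shift before turn [ 370.1  -92.5 -102.4]
```

```bash
python3 - <<'E'
from plant import robot
import cv2,numpy as np
f=robot.read_camera("scene")["frame"]; g=robot.read_camera("wrist")["frame"]
cv2.imwrite("pics/c5.png",np.hstack([cv2.resize(f[230:370,150:350],(400,280),interpolation=cv2.INTER_CUBIC),cv2.resize(g,(374,280))]))
E
python3 go.py
```

```text
t 12.35 pos [ 660.4 -181.5   27.9] jaw 9.6 tilt 0.05 F [-2.4  0.5  6.3] open 35.8 q6 -0.51 q1 -0.34
```

View pics/c5.png

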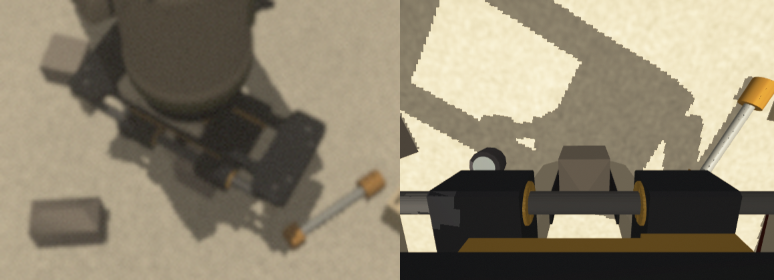

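Emit:
{"api": "step_arm", "payload": {
  "targets": [
    {"tx": 0,"ty": 0,"tz": -3,"ax": 0,"ay": 0,"az": 0,"grip": 195},
    {"tx": 0,"ty": 0,"tz": -5,"ax": 0,"ay": 0,"az": 0,"grip": 195},
    {"tx": 0,"ty": 0,"tz": -5,"ax": 0,"ay": 0,"az": 0,"grip": 195},
    {"tx": 0,"ty": 0,"tz": 0,"ax": 0,"ay": 0,"az": 0,"grip": 195}
  ]
}}

```text
t: 12.75
tool_pos: [0.6608, -0.1814, 0.0411]
orientation: [2.026, 2.399, 0.001]
force: [0.3, 0.0, -1.2]
opening: 0.036
```

```bash
python3 go.py 507.3 167.9 130 -16.8; python3 - <<'E'
from plant import robot
import cv2,numpy as np
f=robot.read_camera("scene")["frame"]; g=robot.read_camera("wrist")["frame"]
cv2.imwrite("pics/c6.png",np.hstack([cv2.resize(f[230:370,150:350],(400,280),interpolation=cv2.INTER_CUBIC),cv2.resize(g,(374,280))]))
E
```

```text
t 12.75 pos [ 660.8 -181.4   41.1] jaw 9.6 tilt 0.09 F [ 0.3  0.  -1.2] open 36.0 q6 -0.51 q1 -0.34
turn first (rad) [1.600e-03 4.000e-04 4.612e-01] then shift (mm, after turn) [ 290.  -247.9  -88.9] | shift before turn [370.  -92.8 -89.3]
```

View pics/c6.png

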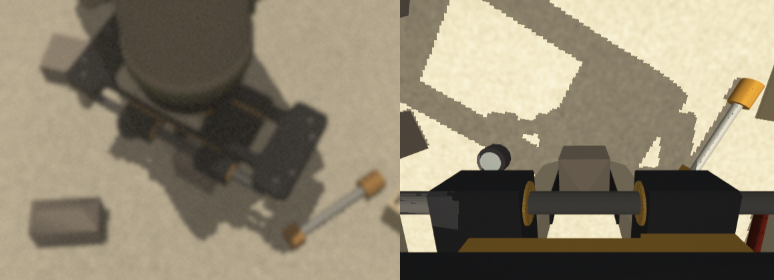

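Emit:
{"api": "step_arm", "payload": {
  "targets": [
    {"tx": 0,"ty": 0,"tz": -20,"ax": 0,"ay": 0,"az": 0,"grip": 195},
    {"tx": 0,"ty": 0,"tz": -30,"ax": 0,"ay": 0,"az": 0,"grip": 195},
    {"tx": 0,"ty": 0,"tz": -25,"ax": 0,"ay": 0,"az": 0,"grip": 195},
    {"tx": 0,"ty": 0,"tz": -14,"ax": 0,"ay": 0,"az": 0.06,"grip": 195},
    {"tx": 0,"ty": 0,"tz": 0,"ax": 0,"ay": 0,"az": 0.1,"grip": 195},
    {"tx": 0,"ty": 0,"tz": 0,"ax": 0,"ay": 0,"az": 0.1,"grip": 195},
    {"tx": 0,"ty": 0,"tz": 0,"ax": 0,"ay": 0,"az": 0.1,"grip": 195},
    {"tx": 0,"ty": 0,"tz": 0,"ax": 0,"ay": 0,"az": 0.1,"grip": 195},
    {"tx": 12,"ty": -10,"tz": 0,"ax": 0,"ay": 0,"az": 0,"grip": 195},
    {"tx": 29,"ty": -25,"tz": 0,"ax": 0,"ay": 0,"az": 0,"grip": 195},
    {"tx": 32,"ty": -27,"tz": 0,"ax": 0,"ay": 0,"az": 0,"grip": 195},
    {"tx": 32,"ty": -27,"tz": 0,"ax": 0,"ay": 0,"az": 0,"grip": 195},
    {"tx": 32,"ty": -27,"tz": 0,"ax": 0,"ay": 0,"az": 0,"grip": 195},
    {"tx": 32,"ty": -27,"tz": 0,"ax": 0,"ay": 0,"az": 0,"grip": 195},
    {"tx": 32,"ty": -27,"tz": 0,"ax": 0,"ay": 0,"az": 0,"grip": 195},
    {"tx": 32,"ty": -27,"tz": 0,"ax": 0,"ay": 0,"az": 0,"grip": 195},
    {"tx": 29,"ty": -25,"tz": 0,"ax": 0,"ay": 0,"az": 0,"grip": 195},
    {"tx": 20,"ty": -18,"tz": 0,"ax": 0,"ay": 0,"az": 0,"grip": 195},
    {"tx": 8,"ty": -8,"tz": 0,"ax": 0,"ay": 0,"az": 0,"grip": 195},
    {"tx": 0,"ty": 0,"tz": 0,"ax": 0,"ay": 0,"az": 0,"grip": 195}
  ]
}}

```text
t: 14.85
tool_pos: [0.5054, 0.1689, 0.1288]
orientation: [-2.519, -1.877, 0.0]
force: [0.1, -1.1, -1.3]
opening: 0.036
```

```bash
python3 go.py 507.3 167.9 35 -16.8; python3 wv.py 7 point_square 507.3 167.9 -16.8 100
```

```text
t 14.85 pos [505.4 168.9 128.8] jaw -16.6 tilt 0.01 F [ 0.1 -1.1 -1.3] open 36.0 q6 0.52 q1 0.23
turn first (rad) [-0.0002  0.0001  0.0035] then shift (mm, after turn) [-0.4  2.1 93.8] | shift before turn [-0.4  2.1 93.8]
```

View pics/w7.png

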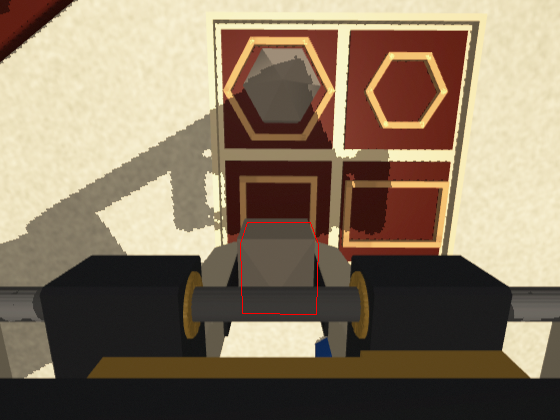

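Emit:
{"api": "step_arm", "payload": {
  "targets": [
    {"tx": 0,"ty": 2,"tz": 12,"ax": 0,"ay": 0,"az": 0,"grip": 195},
    {"tx": 0,"ty": 0,"tz": 25,"ax": 0,"ay": 0,"az": 0,"grip": 195},
    {"tx": 0,"ty": 0,"tz": 25,"ax": 0,"ay": 0,"az": 0,"grip": 195},
    {"tx": 0,"ty": 0,"tz": 15,"ax": 0,"ay": 0,"az": 0,"grip": 195},
    {"tx": 0,"ty": 0,"tz": 8,"ax": 0,"ay": 0,"az": 0,"grip": 195},
    {"tx": 0,"ty": 0,"tz": 4,"ax": 0,"ay": 0,"az": 0,"grip": 195},
    {"tx": 0,"ty": 0,"tz": 2,"ax": 0,"ay": 0,"az": 0,"grip": 195},
    {"tx": 0,"ty": 0,"tz": 0,"ax": 0,"ay": 0,"az": 0,"grip": 195}
  ]
}}

```text
t: 15.7
tool_pos: [0.5086, 0.1674, 0.0386]
orientation: [2.521, 1.874, 0.002]
force: [0.0, -1.4, -1.3]
opening: 0.036
```

Emit:
{"api": "step_arm", "payload": {
  "targets": [
    {"tx": 0,"ty": 0,"tz": 1,"ax": 0,"ay": 0,"az": 0,"grip": 195},
    {"tx": 0,"ty": 0,"tz": 0,"ax": 0,"ay": 0,"az": 0,"grip": 195}
  ]
}}

```text
t: 15.9
tool_pos: [0.5085, 0.1675, 0.0376]
orientation: [2.52, 1.875, 0.002]
force: [-0.2, -0.7, -2.1]
opening: 0.036
```

Emit:
{"api": "step_arm", "payload": {
  "targets": [
    {"tx": 0,"ty": 0,"tz": 1,"ax": 0,"ay": 0,"az": 0,"grip": 195},
    {"tx": 0,"ty": 0,"tz": 1,"ax": 0,"ay": 0,"az": 0,"grip": 195},
    {"tx": 0,"ty": 0,"tz": 0,"ax": 0,"ay": 0,"az": 0,"grip": 195}
  ]
}}

```text
t: 16.2
tool_pos: [0.508, 0.1674, 0.0349]
orientation: [2.521, 1.875, 0.0]
force: [1.2, -0.5, -2.0]
opening: 0.0354
```

Emit:
{"api": "step_arm", "payload": {
  "targets": [
    {"tx": 0,"ty": 0,"tz": 0.7,"ax": 0,"ay": 0,"az": 0,"grip": 195},
    {"tx": 0,"ty": 0,"tz": 0,"ax": 0,"ay": 0,"az": 0,"grip": 195}
  ]
}}

```text
t: 16.4
tool_pos: [0.508, 0.1674, 0.0349]
orientation: [-2.521, -1.875, 0.0]
force: [-3.5, -0.7, 5.4]
opening: 0.0357
```

Emit:
{"api": "step_arm", "payload": {
  "targets": [
    {"tx": 0,"ty": 0,"tz": 0,"ax": 0,"ay": 0,"az": 0,"grip": 150},
    {"tx": 0,"ty": 0,"tz": 0,"ax": 0,"ay": 0,"az": 0,"grip": 140},
    {"tx": 0,"ty": 0,"tz": 0,"ax": 0,"ay": 0,"az": 0,"grip": 120},
    {"tx": 0,"ty": 0,"tz": 0,"ax": 0,"ay": 0,"az": 0,"grip": 100},
    {"tx": 0,"ty": 0,"tz": 0,"ax": 0,"ay": 0,"az": 0,"grip": 100},
    {"tx": 0,"ty": 0,"tz": 0,"ax": 0,"ay": 0,"az": 0,"grip": 100},
    {"tx": 0,"ty": 0,"tz": -5,"ax": 0,"ay": 0,"az": 0,"grip": 100},
    {"tx": 0,"ty": 0,"tz": -15,"ax": 0,"ay": 0,"az": 0,"grip": 100},
    {"tx": 0,"ty": 0,"tz": -30,"ax": 0,"ay": 0,"az": 0,"grip": 100},
    {"tx": 0,"ty": 0,"tz": -35,"ax": 0,"ay": 0,"az": 0,"grip": 100},
    {"tx": 0,"ty": 0,"tz": -25,"ax": 0,"ay": 0,"az": 0,"grip": 100},
    {"tx": 0,"ty": 0,"tz": -5,"ax": 0,"ay": 0,"az": 0,"grip": 100},
    {"tx": 0,"ty": 0,"tz": 0,"ax": 0,"ay": 0,"az": 0,"grip": 100}
  ]
}}

```text
t: 17.7
tool_pos: [0.509, 0.1676, 0.1512]
orientation: [2.52, 1.874, 0.005]
force: [-1.2, 0.5, -0.1]
opening: 0.0562
```

```bash
python3 go.py 608 -289.5 140 -46; python3 wv.py 8 point_square 507.3 167.9 -16.8 7
```

```text
t 17.7 pos [509.  167.6 151.2] jaw -16.7 tilt 0.2 F [-1.2  0.5 -0.1] open 56.2 q6 0.51 q1 0.22
turn first (rad) [ 0.0025 -0.0024  0.5109] then shift (mm, after turn) [-246.3  397.6   11.2] | shift before turn [-409.3  226.3   11.2]
```

View pics/w8.png

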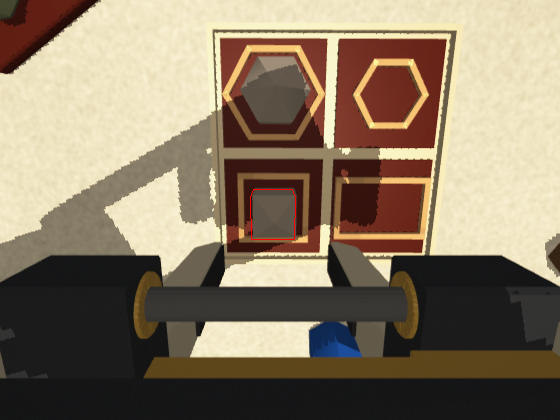

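Emit:
{"api": "step_arm", "payload": {
  "targets": [
    {"tx": 0,"ty": 0,"tz": 0,"ax": 0,"ay": 0,"az": 0.127,"grip": 100},
    {"tx": 0,"ty": 0,"tz": 0,"ax": 0,"ay": 0,"az": 0.128,"grip": 100},
    {"tx": 0,"ty": 0,"tz": 0,"ax": 0,"ay": 0,"az": 0.128,"grip": 100},
    {"tx": 0,"ty": 0,"tz": 0,"ax": 0,"ay": 0,"az": 0.128,"grip": 100},
    {"tx": -9,"ty": 14,"tz": 0,"ax": 0,"ay": 0,"az": 0,"grip": 100},
    {"tx": -20,"ty": 33,"tz": 0,"ax": 0,"ay": 0,"az": 0,"grip": 100},
    {"tx": -23,"ty": 37,"tz": 0,"ax": 0,"ay": 0,"az": 0,"grip": 100},
    {"tx": -23,"ty": 37,"tz": 0,"ax": 0,"ay": 0,"az": 0,"grip": 100},
    {"tx": -23,"ty": 37,"tz": 0,"ax": 0,"ay": 0,"az": 0,"grip": 100},
    {"tx": -23,"ty": 37,"tz": 0,"ax": 0,"ay": 0,"az": 0,"grip": 100},
    {"tx": -23,"ty": 37,"tz": 0,"ax": 0,"ay": 0,"az": 0,"grip": 100},
    {"tx": -23,"ty": 37,"tz": 0,"ax": 0,"ay": 0,"az": 0,"grip": 100},
    {"tx": -23,"ty": 37,"tz": 0,"ax": 0,"ay": 0,"az": 0,"grip": 100},
    {"tx": -23,"ty": 37,"tz": 3,"ax": 0,"ay": 0,"az": 0,"grip": 100},
    {"tx": -20,"ty": 33,"tz": 3,"ax": 0,"ay": 0,"az": 0,"grip": 100},
    {"tx": -10,"ty": 15,"tz": 3,"ax": 0,"ay": 0,"az": 0,"grip": 100},
    {"tx": -3,"ty": 6,"tz": 2,"ax": 0,"ay": 0,"az": 0,"grip": 100},
    {"tx": 0,"ty": 0,"tz": 0,"ax": 0,"ay": 0,"az": 0,"grip": 100}
  ]
}}

```text
t: 19.55
tool_pos: [0.6056, -0.289, 0.1359]
orientation: [-2.911, -1.174, 0.003]
force: [0.0, -0.1, 0.7]
opening: 0.0564
```

```bash
python3 go.py 608 -289.5 24.5 -46; python3 wv.py 9 tablet 608 -289.5 44
```

```text
t 19.55 pos [ 605.6 -289.   135.9] jaw -46.1 tilt 0.2 F [ 0.  -0.1  0.7] open 56.4 q6 0.28 q1 -0.52
turn first (rad) [-0.0034  0.0008 -0.0012] then shift (mm, after turn) [  1.4   2.  111.4] | shift before turn [  1.5   2.4 111.4]
```

View pics/w9.png

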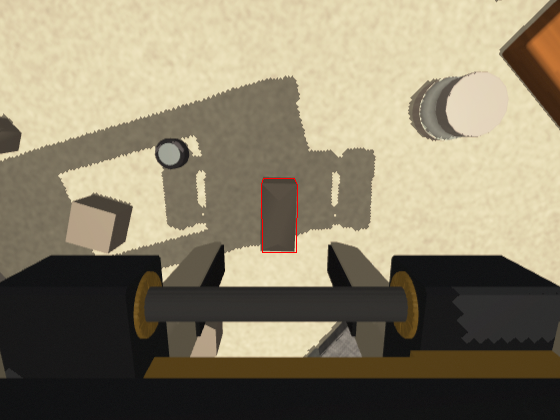

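Emit:
{"api": "step_arm", "payload": {
  "targets": [
    {"tx": 1,"ty": 2,"tz": 15,"ax": 0,"ay": 0,"az": 0,"grip": 100},
    {"tx": 0,"ty": 0,"tz": 30,"ax": 0,"ay": 0,"az": 0,"grip": 100},
    {"tx": 0,"ty": 0,"tz": 30,"ax": 0,"ay": 0,"az": 0,"grip": 100},
    {"tx": 0,"ty": 0,"tz": 20,"ax": 0,"ay": 0,"az": 0,"grip": 100},
    {"tx": 0,"ty": 0,"tz": 11,"ax": 0,"ay": 0,"az": 0,"grip": 100},
    {"tx": 0,"ty": 0,"tz": 5,"ax": 0,"ay": 0,"az": 0,"grip": 100},
    {"tx": 0,"ty": 0,"tz": 0,"ax": 0,"ay": 0,"az": 0,"grip": 100}
  ]
}}

```text
t: 20.3
tool_pos: [0.6088, -0.2893, 0.0269]
orientation: [-2.912, -1.177, 0.0]
force: [-0.0, 0.6, -0.3]
opening: 0.0566
```

```bash
python3 go.py 608 -289.5 24.5 -46
```

```text
t 20.3 pos [ 608.8 -289.3   26.9] jaw -46.0 tilt 0.03 F [-0.   0.6 -0.3] open 56.6 q6 0.28 q1 -0.52
turn first (rad) [-0.0005  0.0001  0.0005] then shift (mm, after turn) [-0.7 -0.4  2.4] | shift before turn [-0.7 -0.4  2.4]
```

Emit:
{"api": "step_arm", "payload": {
  "targets": [
    {"tx": 0,"ty": 0,"tz": 2,"ax": 0,"ay": 0,"az": 0,"grip": 120},
    {"tx": 0,"ty": 0,"tz": 0,"ax": 0,"ay": 0,"az": 0,"grip": 140},
    {"tx": 0,"ty": 0,"tz": 0,"ax": 0,"ay": 0,"az": 0,"grip": 160},
    {"tx": 0,"ty": 0,"tz": 0,"ax": 0,"ay": 0,"az": 0,"grip": 175},
    {"tx": 0,"ty": 0,"tz": 0,"ax": 0,"ay": 0,"az": 0,"grip": 195},
    {"tx": 0,"ty": 0,"tz": 0,"ax": 0,"ay": 0,"az": 0,"grip": 210},
    {"tx": 0,"ty": 0,"tz": 0,"ax": 0,"ay": 0,"az": 0,"grip": 210},
    {"tx": 0,"ty": 0,"tz": 0,"ax": 0,"ay": 0,"az": 0,"grip": 210}
  ]
}}

```text
t: 21.1
tool_pos: [0.6089, -0.29, 0.0257]
orientation: [2.913, 1.177, 0.0]
force: [-2.1, 1.4, 5.9]
opening: 0.0283
```

Emit:
{"api": "step_arm", "payload": {
  "targets": [
    {"tx": 0,"ty": 0,"tz": -4,"ax": 0,"ay": 0,"az": 0,"grip": 210},
    {"tx": 0,"ty": 0,"tz": -15,"ax": 0,"ay": 0,"az": 0,"grip": 210},
    {"tx": 0,"ty": 0,"tz": -30,"ax": 0,"ay": 0,"az": 0,"grip": 210},
    {"tx": 0,"ty": 0,"tz": -30,"ax": 0,"ay": 0,"az": 0,"grip": 210},
    {"tx": 0,"ty": 0,"tz": -20,"ax": 0,"ay": 0,"az": 0.06,"grip": 210},
    {"tx": 0,"ty": 0,"tz": -5,"ax": 0,"ay": 0,"az": 0.1,"grip": 210},
    {"tx": 0,"ty": 0,"tz": 0,"ax": 0,"ay": 0,"az": 0.1,"grip": 210},
    {"tx": 0,"ty": 0,"tz": 0,"ax": 0,"ay": 0,"az": 0.1,"grip": 210},
    {"tx": 0,"ty": 0,"tz": 0,"ax": 0,"ay": 0,"az": 0.1,"grip": 210},
    {"tx": 0,"ty": 0,"tz": 0,"ax": 0,"ay": 0,"az": 0.1,"grip": 210},
    {"tx": 0,"ty": 0,"tz": 0,"ax": 0,"ay": 0,"az": 0.1,"grip": 210},
    {"tx": 0,"ty": 0,"tz": 0,"ax": 0,"ay": 0,"az": 0.1,"grip": 210},
    {"tx": 0,"ty": 0,"tz": 0,"ax": 0,"ay": 0,"az": 0.1,"grip": 210},
    {"tx": 0,"ty": 0,"tz": 0,"ax": 0,"ay": 0,"az": 0.1,"grip": 210},
    {"tx": 0,"ty": 0,"tz": 0,"ax": 0,"ay": 0,"az": 0.1,"grip": 210},
    {"tx": 0,"ty": 0,"tz": 0,"ax": 0,"ay": 0,"az": 0,"grip": 210}
  ]
}}

```text
t: 22.7
tool_pos: [0.609, -0.29, 0.1301]
orientation: [3.107, -0.46, 0.001]
force: [-0.9, -0.1, -1.6]
opening: 0.0275
```

```bash
python3 go.py 603.5 138.6 130 -106.8
```

```text
t 22.7 pos [ 609.  -290.   130.1] jaw -106.8 tilt 0.04 F [-0.9 -0.1 -1.6] open 27.5 q6 1.34 q1 -0.52
turn first (rad) [ 0.0002 -0.0007 -0.0006] then shift (mm, after turn) [-1.291e+02 -4.087e+02  1.000e-01] | shift before turn [-129.4 -408.6   -0. ]
```

Emit:
{"api": "step_arm", "payload": {
  "targets": [
    {"tx": -4,"ty": -13,"tz": 0,"ax": 0,"ay": 0,"az": 0,"grip": 210},
    {"tx": -9,"ty": -30,"tz": 0,"ax": 0,"ay": 0,"az": 0,"grip": 210},
    {"tx": -12,"ty": -38,"tz": 0,"ax": 0,"ay": 0,"az": 0,"grip": 210},
    {"tx": -12,"ty": -38,"tz": 0,"ax": 0,"ay": 0,"az": 0,"grip": 210},
    {"tx": -12,"ty": -38,"tz": 0,"ax": 0,"ay": 0,"az": 0,"grip": 210},
    {"tx": -12,"ty": -38,"tz": 0,"ax": 0,"ay": 0,"az": 0,"grip": 210},
    {"tx": -12,"ty": -38,"tz": 0,"ax": 0,"ay": 0,"az": 0,"grip": 210},
    {"tx": -12,"ty": -38,"tz": 0,"ax": 0,"ay": 0,"az": 0,"grip": 210},
    {"tx": -12,"ty": -38,"tz": 0,"ax": 0,"ay": 0,"az": 0,"grip": 210},
    {"tx": -12,"ty": -38,"tz": 0,"ax": 0,"ay": 0,"az": 0,"grip": 210},
    {"tx": -10,"ty": -32,"tz": 0,"ax": 0,"ay": 0,"az": 0,"grip": 210},
    {"tx": -7,"ty": -20,"tz": 0,"ax": 0,"ay": 0,"az": 0,"grip": 210},
    {"tx": -3,"ty": -10,"tz": 0,"ax": 0,"ay": 0,"az": 0,"grip": 210},
    {"tx": 0,"ty": 0,"tz": 0,"ax": 0,"ay": 0,"az": 0,"grip": 210}
  ]
}}

```text
t: 24.1
tool_pos: [0.6027, 0.1405, 0.1294]
orientation: [-3.109, 0.452, -0.0]
force: [-0.7, -0.0, -1.3]
opening: 0.0281
```

```bash
python3 go.py 603.5 138.6 32.7 -106.8;  python3 wv.py 10 tablet 603.5 138.6 -16.8 104
```

```text
t 24.1 pos [602.7 140.5 129.4] jaw -106.5 tilt 0.01 F [-0.7 -0.  -1.3] open 28.1 q6 2.01 q1 0.15
turn first (rad) [-0.0002 -0.0001  0.0046] then shift (mm, after turn) [ 1.3  1.6 96.7] | shift before turn [ 1.3  1.6 96.7]
```

View pics/w10.png

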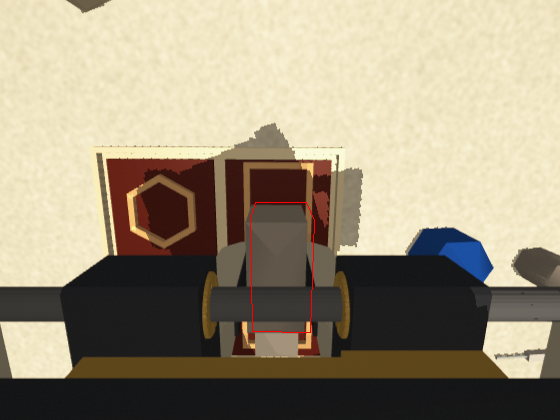

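Emit:
{"api": "step_arm", "payload": {
  "targets": [
    {"tx": 1,"ty": 2,"tz": 12,"ax": 0,"ay": 0,"az": 0,"grip": 210},
    {"tx": 0,"ty": 0,"tz": 25,"ax": 0,"ay": 0,"az": 0,"grip": 210},
    {"tx": 0,"ty": 0,"tz": 25,"ax": 0,"ay": 0,"az": 0,"grip": 210},
    {"tx": 0,"ty": 0,"tz": 16,"ax": 0,"ay": 0,"az": 0,"grip": 210},
    {"tx": 0,"ty": 0,"tz": 8,"ax": 0,"ay": 0,"az": 0,"grip": 210},
    {"tx": 0,"ty": 0,"tz": 5,"ax": 0,"ay": 0,"az": 0,"grip": 210},
    {"tx": 0,"ty": 0,"tz": 2,"ax": 0,"ay": 0,"az": 0,"grip": 210},
    {"tx": 0,"ty": 0,"tz": 1,"ax": 0,"ay": 0,"az": 0,"grip": 210},
    {"tx": 0,"ty": 0,"tz": 0,"ax": 0,"ay": 0,"az": 0,"grip": 210}
  ]
}}

```text
t: 25.05
tool_pos: [0.6042, 0.1369, 0.0362]
orientation: [-3.108, 0.457, -0.002]
force: [0.9, 0.9, -1.2]
opening: 0.0281
```

Emit:
{"api": "step_arm", "payload": {
  "targets": [
    {"tx": 0,"ty": 0,"tz": 1,"ax": 0,"ay": 0,"az": 0,"grip": 210},
    {"tx": 0,"ty": 0,"tz": 0,"ax": 0,"ay": 0,"az": 0,"grip": 210}
  ]
}}

```text
t: 25.25
tool_pos: [0.6038, 0.1368, 0.0346]
orientation: [-3.108, 0.457, -0.001]
force: [0.4, 0.8, -0.9]
opening: 0.0279
```

Emit:
{"api": "step_arm", "payload": {
  "targets": [
    {"tx": 0,"ty": 0,"tz": 1,"ax": 0,"ay": 0,"az": 0,"grip": 210},
    {"tx": 0,"ty": 0,"tz": 0,"ax": 0,"ay": 0,"az": 0,"grip": 210}
  ]
}}

```text
t: 25.45
tool_pos: [0.6035, 0.1367, 0.0332]
orientation: [3.108, -0.457, -0.0]
force: [0.1, 0.3, -1.4]
opening: 0.0279
```

Emit:
{"api": "step_arm", "payload": {
  "targets": [
    {"tx": 0,"ty": 0,"tz": 0.7,"ax": 0,"ay": 0,"az": 0,"grip": 210},
    {"tx": 0,"ty": 0,"tz": 0,"ax": 0,"ay": 0,"az": 0,"grip": 210}
  ]
}}

```text
t: 25.65
tool_pos: [0.6036, 0.1367, 0.0327]
orientation: [-3.108, 0.457, -0.0]
force: [-1.0, -0.1, 0.5]
opening: 0.0278
```

Emit:
{"api": "step_arm", "payload": {
  "targets": [
    {"tx": 0,"ty": 0,"tz": 0.5,"ax": 0,"ay": 0,"az": 0,"grip": 210},
    {"tx": 0,"ty": 0,"tz": 0,"ax": 0,"ay": 0,"az": 0,"grip": 210}
  ]
}}

```text
t: 25.85
tool_pos: [0.6036, 0.1367, 0.0327]
orientation: [-3.108, 0.457, -0.0]
force: [-3.3, -0.8, 3.5]
opening: 0.0278
```

Emit:
{"api": "step_arm", "payload": {
  "targets": [
    {"tx": 0,"ty": 0,"tz": 0,"ax": 0,"ay": 0,"az": 0,"grip": 174},
    {"tx": 0,"ty": 0,"tz": 0,"ax": 0,"ay": 0,"az": 0,"grip": 164},
    {"tx": 0,"ty": 0,"tz": 0,"ax": 0,"ay": 0,"az": 0,"grip": 145},
    {"tx": 0,"ty": 0,"tz": 0,"ax": 0,"ay": 0,"az": 0,"grip": 120},
    {"tx": 0,"ty": 0,"tz": 0,"ax": 0,"ay": 0,"az": 0,"grip": 120},
    {"tx": 0,"ty": 0,"tz": 0,"ax": 0,"ay": 0,"az": 0,"grip": 120},
    {"tx": 0,"ty": 0,"tz": -5,"ax": 0,"ay": 0,"az": 0,"grip": 120},
    {"tx": 0,"ty": 0,"tz": -15,"ax": 0,"ay": 0,"az": 0,"grip": 120},
    {"tx": 0,"ty": 0,"tz": -30,"ax": 0,"ay": 0,"az": 0,"grip": 120},
    {"tx": 0,"ty": 0,"tz": -35,"ax": 0,"ay": 0,"az": 0,"grip": 120},
    {"tx": 0,"ty": 0,"tz": -25,"ax": 0,"ay": 0,"az": 0,"grip": 120},
    {"tx": 0,"ty": 0,"tz": -5,"ax": 0,"ay": 0,"az": 0,"grip": 120},
    {"tx": 0,"ty": 0,"tz": 0,"ax": 0,"ay": 0,"az": 0,"grip": 120}
  ]
}}

```text
t: 27.15
tool_pos: [0.6046, 0.1369, 0.1492]
orientation: [-3.107, 0.457, -0.005]
force: [-0.3, 0.4, 0.2]
opening: 0.0489
```

```bash
python3 wv.py 11 tablet 603.5 138.6 -16.8 7; for j in 1.5 -58.5 61.5; do python3 go.py 488.7 -73.9 140 $j; done
```

```text
t 27.2 pos [603.6 136.7 147.3] jaw -106.7 tilt 0.04 F [ 0.4  0.2 -0.2] open 49.2 q6 2.0 q1 0.14
turn first (rad) [-6.0000e-04 -4.0000e-04  1.2524e+00] then shift (mm, after turn) [207.5 120.3   7.3] | shift before turn [-49.3 234.8   7.2]
t 27.2 pos [603.6 136.7 147.3] jaw -106.7 tilt 0.04 F [ 0.4  0.2 -0.2] open 49.2 q6 2.0 q1 0.14
turn first (rad) [ 0.00e+00 -7.00e-04 -8.42e-01] then shift (mm, after turn) [-208.   119.6    7.3] | shift before turn [-49.3 234.8   7.2]
t 27.2 pos [603.6 136.7 147.3] jaw -106.7 tilt 0.04 F [ 0.4  0.2 -0.2] open 49.2 q6 2.0 q1 0.14
turn first (rad) [-0.0003 -0.0006  0.2052] then shift (mm, after turn) [ -0.4 239.9   7.3] | shift before turn [-49.3 234.8   7.2]
```

View pics/w11.png

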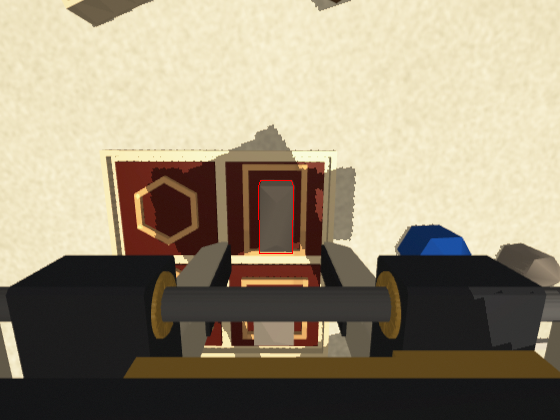

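Emit:
{"api": "step_arm", "payload": {
  "targets": [
    {"tx": 0,"ty": 0,"tz": 0,"ax": 0,"ay": 0,"az": -0.12,"grip": 100},
    {"tx": 0,"ty": 0,"tz": 0,"ax": 0,"ay": 0,"az": -0.12,"grip": 100},
    {"tx": 0,"ty": 0,"tz": 0,"ax": 0,"ay": 0,"az": -0.12,"grip": 100},
    {"tx": 0,"ty": 0,"tz": 0,"ax": 0,"ay": 0,"az": -0.12,"grip": 100},
    {"tx": 0,"ty": 0,"tz": 0,"ax": 0,"ay": 0,"az": -0.12,"grip": 100},
    {"tx": 0,"ty": 0,"tz": 0,"ax": 0,"ay": 0,"az": -0.12,"grip": 100},
    {"tx": 0,"ty": 0,"tz": 0,"ax": 0,"ay": 0,"az": -0.12,"grip": 100},
    {"tx": -14,"ty": 8,"tz": 0,"ax": 0,"ay": 0,"az": 0,"grip": 100},
    {"tx": -28,"ty": 16,"tz": 0,"ax": 0,"ay": 0,"az": 0,"grip": 100},
    {"tx": -35,"ty": 20,"tz": 0,"ax": 0,"ay": 0,"az": 0,"grip": 100},
    {"tx": -35,"ty": 20,"tz": 0,"ax": 0,"ay": 0,"az": 0,"grip": 100},
    {"tx": -35,"ty": 20,"tz": 0,"ax": 0,"ay": 0,"az": 0,"grip": 100},
    {"tx": -30,"ty": 18,"tz": 3,"ax": 0,"ay": 0,"az": 0,"grip": 100},
    {"tx": -21,"ty": 12,"tz": 3,"ax": 0,"ay": 0,"az": 0,"grip": 100},
    {"tx": -10,"ty": 6,"tz": 1,"ax": 0,"ay": 0,"az": 0,"grip": 100},
    {"tx": 0,"ty": 0,"tz": 0,"ax": 0,"ay": 0,"az": 0,"grip": 100},
    {"tx": 0,"ty": 0,"tz": 0,"ax": 0,"ay": 0,"az": 0,"grip": 100}
  ]
}}

```text
t: 28.9
tool_pos: [0.4885, -0.0734, 0.1395]
orientation: [-3.024, -0.849, 0.001]
force: [0.3, 0.8, 0.4]
opening: 0.0566
```

```bash
python3 go.py 488.7 -73.9 24.5 -58.5; python3 wv.py 12 point_small 488.7 -73.9 31.5 0
```

```text
t 28.9 pos [488.5 -73.4 139.5] jaw -58.6 tilt 0.06 F [0.3 0.8 0.4] open 56.6 q6 0.77 q1 -0.25
turn first (rad) [-0.001   0.0002 -0.0022] then shift (mm, after turn) [ -0.    0.6 115. ] | shift before turn [ -0.    0.7 115. ]
```

View pics/w12.png

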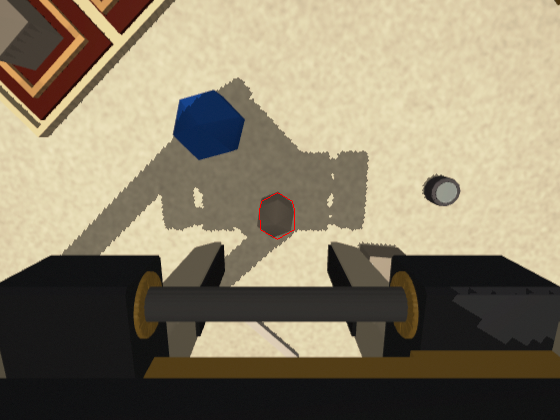

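Emit:
{"api": "step_arm", "payload": {
  "targets": [
    {"tx": 0,"ty": 0,"tz": 15,"ax": 0,"ay": 0,"az": 0,"grip": 100},
    {"tx": 0,"ty": 0,"tz": 30,"ax": 0,"ay": 0,"az": 0,"grip": 100},
    {"tx": 0,"ty": 0,"tz": 30,"ax": 0,"ay": 0,"az": 0,"grip": 100},
    {"tx": 0,"ty": 0,"tz": 22,"ax": 0,"ay": 0,"az": 0,"grip": 100},
    {"tx": 0,"ty": 0,"tz": 12,"ax": 0,"ay": 0,"az": 0,"grip": 100},
    {"tx": 0,"ty": 0,"tz": 6,"ax": 0,"ay": 0,"az": 0,"grip": 100},
    {"tx": 0,"ty": 0,"tz": 0,"ax": 0,"ay": 0,"az": 0,"grip": 110},
    {"tx": 0,"ty": 0,"tz": 0,"ax": 0,"ay": 0,"az": 0,"grip": 120}
  ]
}}

```text
t: 29.75
tool_pos: [0.4893, -0.0741, 0.026]
orientation: [3.024, 0.85, 0.002]
force: [-0.7, -0.0, 1.0]
opening: 0.0502
```

Emit:
{"api": "step_arm", "payload": {
  "targets": [
    {"tx": 0,"ty": 0,"tz": 0,"ax": 0,"ay": 0,"az": 0,"grip": 140},
    {"tx": 0,"ty": 0,"tz": 0,"ax": 0,"ay": 0,"az": 0,"grip": 155},
    {"tx": 0,"ty": 0,"tz": 0,"ax": 0,"ay": 0,"az": 0,"grip": 165},
    {"tx": 0,"ty": 0,"tz": 0,"ax": 0,"ay": 0,"az": 0,"grip": 175},
    {"tx": 0,"ty": 0,"tz": 0,"ax": 0,"ay": 0,"az": 0,"grip": 190},
    {"tx": 0,"ty": 0,"tz": 0,"ax": 0,"ay": 0,"az": 0,"grip": 210},
    {"tx": 0,"ty": 0,"tz": 0,"ax": 0,"ay": 0,"az": 0,"grip": 210},
    {"tx": 0,"ty": 0,"tz": 0,"ax": 0,"ay": 0,"az": 0,"grip": 210}
  ]
}}

```text
t: 30.55
tool_pos: [0.4886, -0.0741, 0.0253]
orientation: [3.024, 0.85, 0.0]
force: [-2.0, 0.9, 5.6]
opening: 0.0285
```

```bash
python3 go.py 632.5 234.4 140 -46.8
```

```text
t 30.55 pos [488.6 -74.1  25.3] jaw -58.6 tilt 0.01 F [-2.   0.9  5.6] open 28.5 q6 0.77 q1 -0.25
turn first (rad) [ 2.000e-04 -1.000e-04 -2.061e-01] then shift (mm, after turn) [ 316.1 -126.3 -114.7] | shift before turn [ 283.5 -188.3 -114.7]
```

Emit:
{"api": "step_arm", "payload": {
  "targets": [
    {"tx": 0,"ty": 0,"tz": -5,"ax": 0,"ay": 0,"az": 0,"grip": 210},
    {"tx": 0,"ty": 0,"tz": -20,"ax": 0,"ay": 0,"az": 0,"grip": 210},
    {"tx": 0,"ty": 0,"tz": -35,"ax": 0,"ay": 0,"az": 0,"grip": 210},
    {"tx": 0,"ty": 0,"tz": -35,"ax": 0,"ay": 0,"az": 0,"grip": 210},
    {"tx": 0,"ty": 0,"tz": -20,"ax": 0,"ay": 0,"az": 0,"grip": 210},
    {"tx": 0,"ty": 0,"tz": 0,"ax": 0,"ay": 0,"az": -0.1,"grip": 210},
    {"tx": 0,"ty": 0,"tz": 0,"ax": 0,"ay": 0,"az": -0.106,"grip": 210},
    {"tx": 12,"ty": -5,"tz": 0,"ax": 0,"ay": 0,"az": 0,"grip": 210},
    {"tx": 28,"ty": -11,"tz": 0,"ax": 0,"ay": 0,"az": 0,"grip": 210},
    {"tx": 37,"ty": -15,"tz": 0,"ax": 0,"ay": 0,"az": 0,"grip": 210},
    {"tx": 37,"ty": -15,"tz": 0,"ax": 0,"ay": 0,"az": 0,"grip": 210},
    {"tx": 37,"ty": -15,"tz": 0,"ax": 0,"ay": 0,"az": 0,"grip": 210},
    {"tx": 37,"ty": -15,"tz": 0,"ax": 0,"ay": 0,"az": 0,"grip": 210},
    {"tx": 37,"ty": -15,"tz": 0,"ax": 0,"ay": 0,"az": 0,"grip": 210},
    {"tx": 37,"ty": -15,"tz": 0,"ax": 0,"ay": 0,"az": 0,"grip": 210},
    {"tx": 28,"ty": -11,"tz": 0,"ax": 0,"ay": 0,"az": 0,"grip": 210},
    {"tx": 18,"ty": -6,"tz": 0,"ax": 0,"ay": 0,"az": 0,"grip": 210},
    {"tx": 8,"ty": -3,"tz": 0,"ax": 0,"ay": 0,"az": 0,"grip": 210},
    {"tx": 0,"ty": 0,"tz": 0,"ax": 0,"ay": 0,"az": 0,"grip": 210}
  ]
}}

```text
t: 32.45
tool_pos: [0.6322, 0.2354, 0.1393]
orientation: [-2.921, -1.156, 0.001]
force: [-0.5, -1.3, -0.9]
opening: 0.029
```

```bash
python3 go.py 632.5 234.4 32.3 -46.8;  python3 wv.py 13 point_small 632.5 234.4 -16.8 115
```

```text
t 32.45 pos [632.2 235.4 139.3] jaw -46.8 tilt 0.06 F [-0.5 -1.3 -0.9] open 29.0 q6 1.1 q1 0.28
turn first (rad) [-0.0005  0.0008 -0.0005] then shift (mm, after turn) [ -0.5   1.  107. ] | shift before turn [ -0.4   1.  107. ]
```

View pics/w13.png

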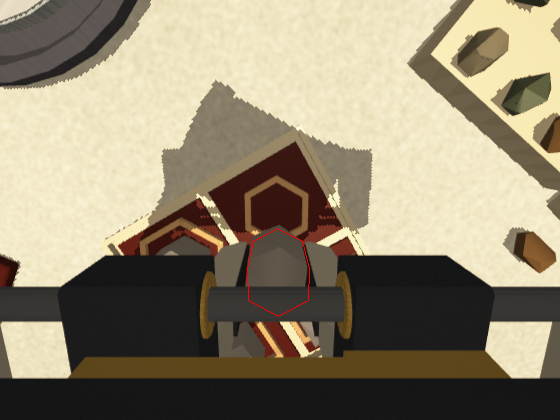

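Emit:
{"api": "step_arm", "payload": {
  "targets": [
    {"tx": 0,"ty": 1,"tz": 15,"ax": 0,"ay": 0,"az": 0,"grip": 210},
    {"tx": 0,"ty": 0,"tz": 28,"ax": 0,"ay": 0,"az": 0,"grip": 210},
    {"tx": 0,"ty": 0,"tz": 28,"ax": 0,"ay": 0,"az": 0,"grip": 210},
    {"tx": 0,"ty": 0,"tz": 18,"ax": 0,"ay": 0,"az": 0,"grip": 210},
    {"tx": 0,"ty": 0,"tz": 8,"ax": 0,"ay": 0,"az": 0,"grip": 210},
    {"tx": 0,"ty": 0,"tz": 5,"ax": 0,"ay": 0,"az": 0,"grip": 210},
    {"tx": 0,"ty": 0,"tz": 2,"ax": 0,"ay": 0,"az": 0,"grip": 210},
    {"tx": 0,"ty": 0,"tz": 0,"ax": 0,"ay": 0,"az": 0,"grip": 210},
    {"tx": 0,"ty": 0,"tz": 0,"ax": 0,"ay": 0,"az": 0,"grip": 210}
  ]
}}

```text
t: 33.4
tool_pos: [0.6342, 0.2336, 0.0374]
orientation: [2.921, 1.156, 0.003]
force: [-0.1, 0.5, -0.0]
opening: 0.0292
```

Emit:
{"api": "step_arm", "payload": {
  "targets": [
    {"tx": 0,"ty": 0,"tz": 1,"ax": 0,"ay": 0,"az": 0,"grip": 210},
    {"tx": 0,"ty": 0,"tz": 0,"ax": 0,"ay": 0,"az": 0,"grip": 210}
  ]
}}

```text
t: 33.6
tool_pos: [0.6336, 0.2335, 0.0355]
orientation: [2.921, 1.156, 0.001]
force: [0.3, -0.4, 0.3]
opening: 0.0291
```

Emit:
{"api": "step_arm", "payload": {
  "targets": [
    {"tx": 0,"ty": 0,"tz": 1,"ax": 0,"ay": 0,"az": 0,"grip": 210},
    {"tx": 0,"ty": 0,"tz": 0,"ax": 0,"ay": 0,"az": 0,"grip": 210}
  ]
}}

```text
t: 33.8
tool_pos: [0.6332, 0.2334, 0.034]
orientation: [2.921, 1.156, -0.0]
force: [0.1, -0.4, -1.2]
opening: 0.0288
```

Emit:
{"api": "step_arm", "payload": {
  "targets": [
    {"tx": 0,"ty": 0,"tz": 1,"ax": 0,"ay": 0,"az": 0,"grip": 210},
    {"tx": 0,"ty": 0,"tz": 0,"ax": 0,"ay": 0,"az": 0,"grip": 210}
  ]
}}

```text
t: 34.0
tool_pos: [0.6331, 0.2333, 0.0328]
orientation: [-2.921, -1.156, 0.001]
force: [0.7, -0.4, -0.9]
opening: 0.0288
```

Emit:
{"api": "step_arm", "payload": {
  "targets": [
    {"tx": 0,"ty": 0,"tz": 0.6,"ax": 0,"ay": 0,"az": 0,"grip": 210},
    {"tx": 0,"ty": 0,"tz": 0,"ax": 0,"ay": 0,"az": 0,"grip": 210}
  ]
}}

```text
t: 34.2
tool_pos: [0.6333, 0.2334, 0.0324]
orientation: [2.921, 1.156, -0.0]
force: [-0.6, -0.6, -0.2]
opening: 0.029
```

Emit:
{"api": "step_arm", "payload": {
  "targets": [
    {"tx": 0,"ty": 0,"tz": 0.6,"ax": 0,"ay": 0,"az": 0,"grip": 210},
    {"tx": 0,"ty": 0,"tz": 0,"ax": 0,"ay": 0,"az": 0,"grip": 210}
  ]
}}

```text
t: 34.4
tool_pos: [0.6334, 0.2334, 0.0324]
orientation: [2.921, 1.156, 0.0]
force: [-2.6, -1.4, 4.6]
opening: 0.0285
```

Contact with the floor; releasing.

Emit:
{"api": "step_arm", "payload": {
  "targets": [
    {"tx": 0,"ty": 0,"tz": 0,"ax": 0,"ay": 0,"az": 0,"grip": 174},
    {"tx": 0,"ty": 0,"tz": 0,"ax": 0,"ay": 0,"az": 0,"grip": 164},
    {"tx": 0,"ty": 0,"tz": 0,"ax": 0,"ay": 0,"az": 0,"grip": 145},
    {"tx": 0,"ty": 0,"tz": 0,"ax": 0,"ay": 0,"az": 0,"grip": 120},
    {"tx": 0,"ty": 0,"tz": 0,"ax": 0,"ay": 0,"az": 0,"grip": 120},
    {"tx": 0,"ty": 0,"tz": 0,"ax": 0,"ay": 0,"az": 0,"grip": 120},
    {"tx": 0,"ty": 0,"tz": -5,"ax": 0,"ay": 0,"az": 0,"grip": 120},
    {"tx": 0,"ty": 0,"tz": -15,"ax": 0,"ay": 0,"az": 0,"grip": 120},
    {"tx": 0,"ty": 0,"tz": -30,"ax": 0,"ay": 0,"az": 0,"grip": 120},
    {"tx": 0,"ty": 0,"tz": -35,"ax": 0,"ay": 0,"az": 0,"grip": 120},
    {"tx": 0,"ty": 0,"tz": -30,"ax": 0,"ay": 0,"az": 0,"grip": 120},
    {"tx": 0,"ty": 0,"tz": -20,"ax": 0,"ay": 0,"az": 0,"grip": 120},
    {"tx": 0,"ty": 0,"tz": -5,"ax": 0,"ay": 0,"az": 0,"grip": 120},
    {"tx": 0,"ty": 0,"tz": 0,"ax": 0,"ay": 0,"az": 0,"grip": 120}
  ]
}}

```text
t: 35.8
tool_pos: [0.6341, 0.2336, 0.1737]
orientation: [2.921, 1.156, 0.005]
force: [-0.3, -0.4, 0.1]
opening: 0.0492
```

```bash
python3 go.py 450 -150 220 -46.8
```

```text
t 35.8 pos [634.1 233.6 173.7] jaw -46.8 tilt 0.17 F [-0.3 -0.4  0.1] open 49.2 q6 1.09 q1 0.28
turn first (rad) [ 0.0013 -0.0027 -0.0001] then shift (mm, after turn) [-396.8  153.6  -46.3] | shift before turn [-396.6  153.8  -47.1]
```

Move aside for an unobstructed final look.

Emit:
{"api": "step_arm", "payload": {
  "targets": [
    {"tx": -15,"ty": 6,"tz": -10,"ax": 0,"ay": 0,"az": 0,"grip": 60},
    {"tx": -30,"ty": 12,"tz": -10,"ax": 0,"ay": 0,"az": 0,"grip": 30},
    {"tx": -35,"ty": 14,"tz": -10,"ax": 0,"ay": 0,"az": 0,"grip": 0},
    {"tx": -35,"ty": 14,"tz": -10,"ax": 0,"ay": 0,"az": 0,"grip": 0},
    {"tx": -35,"ty": 14,"tz": -7,"ax": 0,"ay": 0,"az": 0,"grip": 0},
    {"tx": -35,"ty": 14,"tz": 0,"ax": 0,"ay": 0,"az": 0,"grip": 0},
    {"tx": -35,"ty": 14,"tz": 0,"ax": 0,"ay": 0,"az": 0,"grip": 0},
    {"tx": -35,"ty": 14,"tz": 0,"ax": 0,"ay": 0,"az": 0,"grip": 0},
    {"tx": -35,"ty": 14,"tz": 0,"ax": 0,"ay": 0,"az": 0,"grip": 0},
    {"tx": -35,"ty": 14,"tz": 0,"ax": 0,"ay": 0,"az": 0,"grip": 0},
    {"tx": -35,"ty": 14,"tz": 0,"ax": 0,"ay": 0,"az": 0,"grip": 0},
    {"tx": -25,"ty": 8,"tz": 0,"ax": 0,"ay": 0,"az": 0,"grip": 0},
    {"tx": -10,"ty": 3,"tz": 0,"ax": 0,"ay": 0,"az": 0,"grip": 0},
    {"tx": 0,"ty": 0,"tz": 0,"ax": 0,"ay": 0,"az": 0,"grip": 0},
    {"tx": 0,"ty": 0,"tz": 0,"ax": 0,"ay": 0,"az": 0,"grip": 0}
  ]
}}

```text
t: 37.3
tool_pos: [0.4513, -0.1492, 0.2181]
orientation: [-2.92, -1.155, 0.001]
force: [0.3, -0.2, 0.2]
opening: 0.0931
```

```bash
python3 - <<'E'
from plant import robot
from h import *
N=dict(point_large=(536.6,263.5),point_small=(632.5,234.4),point_square=(507.3,167.9),tablet=(603.5,138.6))
o=[]
for n,(a,b,c_,d) in dict(scene=(100,240,240,420),top=(145,285,110,290)).items():
    c=robot.read_camera(n); f=c["frame"]; cv2.imwrite(f"pics/{n}_end.png",f)
    q=cv2.resize(f[a:b,c_:d],(400,311),interpolation=cv2.INTER_CUBIC); s=400/(d-c_)
    for k,P in N.items():
        uv=(proj(c,place(M[k],P[0]/1e3,P[1]/1e3,np.radians(-16.8),.007))-[c_,a])*s
        q2=cv2.polylines(q,[cv2.convexHull(np.round(uv).astype(np.int32))],True,(0,255,0),1)
    o.append(q)
cv2.imwrite("pics/end.png",np.hstack(o))
E
python3 go.py
```

```text
t 37.4 pos [ 451.7 -148.9  218.5] jaw -46.7 tilt 0.04 F [-0.   1.2 -0.6] open 93.1 q6 0.39 q1 -0.43
```

View pics/end.png

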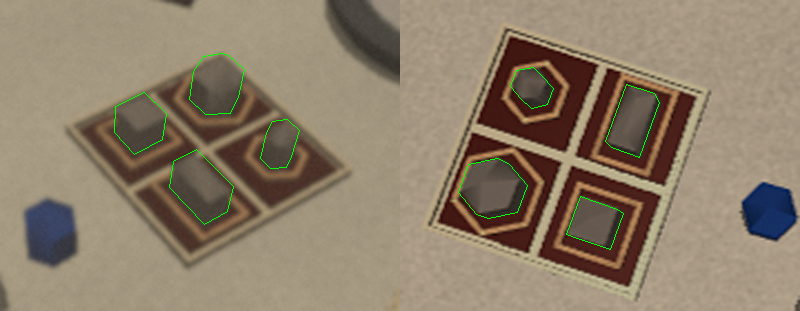

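View pics/top_end.png

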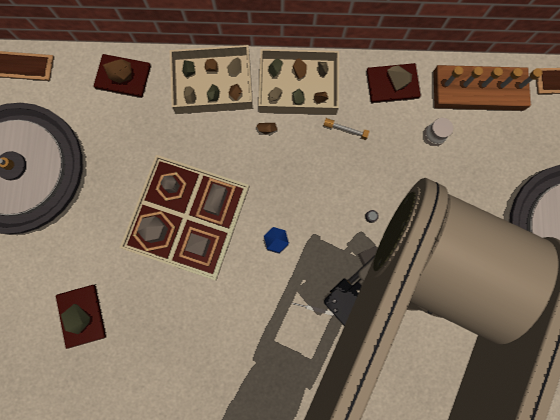

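View pics/scene_end.png

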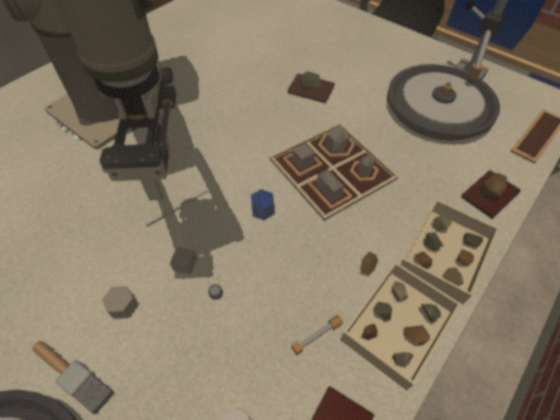

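```bash
python3 -c "
from plant import robot
print(robot.close_job())"
```

```text
the job is handed in; nothing more can be done
None
```

All four pointed or ridged crystals (large point, small point, square point and tablet) now stand upright in their own holders. I lowered each one in steps of 1 mm or less until the wrist felt the floor (about 3–5 N), then released it. The job was handed in at about 37 s of the 112 s allowed; no verdict is reported.

**Last checks:** In both final pictures the crystals' outlines match the predicted poses within a few millimetres, inside the rims. In the scene picture the two sawn offcuts are where they started, at pixels (119,301) and (183,260), and the blue look-alike is unmoved. The arm hid the offcuts in the final top view. The gripper is open, well clear of everything, and reads about zero force.

**Small disagreements, none of which affected the placing:**
- The square crystal was gripped about 3 mm higher than commanded.
- Closing on the square, tablet and small crystals gave a brief upward reading of about 6 N.
- The two cameras differed by about 10° on the large crystal's yaw and 8° on the small one's. I used the combined fit, and the wrist view agreed with it.

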